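Edge-clamp the battens in the crank press

TASK

Clamp all the wooden battens from the black mat edge to edge in the yellow press. First slide the red lock knob fully to its open (green) end and crank the handwheel until the jaw face stands at the green line; then lay each batten flat in front of the black hold-down bar and slide it under the bar, between jaw and fence, until its end meets the end stop. Crank the jaw in until the battens are squeezed snug together between jaw and fence, slide the lock knob fully back to its locked (red) end and let go; do not turn the wheel while it is locked, and leave the glue, tape measure and hammer alone.

Things in the scene. Friction and masses are not known exactly. Their poses are not given: they have to be found in the camera images.
- press: Fixed yellow press with an aluminium bed 250 (x) x 340 (y) mm, bed top 40 mm above the bench. Origin: centre of its underside. x points from jaw to fence (roughly away from the robot), y from the bare flat loading area (y -170 to 0 mm) towards hold-down bar, end stop and handwheel. 'Press x, y' below are in this frame.
- hold_bar (a point): Middle of the underside of the black hold-down bar, which crosses the whole bed at press y 60 to 90 mm; underside 32 mm, top 44 mm above the bed; posts at press x +-107 to +-125 mm.
- end_stop (a point): Foot of the end stop's face (at bed height), press x 10, y 150 mm; the face spans press x -65 to 85 mm and is 26 mm high. A batten against it has its origin at press y 85 mm.
- fence: Fixed dark steel fence on the far side of the bed, 20 (x) x 150 (y) x 26 mm high. Origin: centre of its underside, at x 95, y 85, z 40 mm in the press frame; its clamping face, towards the jaw, is at press x = 85 mm, from press y 10 to 160 (so there is no fence beside the loading area).
- jaw: Sliding jaw bar, 28 mm thick (x, with its rubber pad) x 140 mm long (press y 10 to 150), 26 mm high on the bed; passes under the hold-down bar; driven along press x by the handwheel only. Its pad is sprung: gives 5 mm at 20 N, then is solid. Origin on the pad's face towards the fence, at bed height, press y 0; axes as press. Gap from pad to fence = 10 mm + 40 mm x wheel angle / 2 pi.
- jaw_face (a point): Point on the plane of the face of the jaw's pad (uncompressed), at press y 0 and 13 mm above the bed (below the small red pointer at the end of the jaw).
- open_mark (a point): Where jaw_face must be when the jaw is opened: the short green line on the bed at press x = -65 mm, y -37 to 13 mm; the point is 13 mm above the bed at y 0.
- wheel_axis (a point): Point on the vertical axis of the handwheel at the height of its rim (98 mm above the bench; black rim 124 mm in diameter, steel spokes), at press x 0, y 260 mm. Below it a yellow gearbox 90 mm square, on a shelf 30 mm high (press x -160 to 90, y 170 to 300 mm).
- wheel (a joint): Handwheel angle in rad, 0 to 25.1 (several turns), growing counter-clockwise seen from above. Counter-clockwise opens the jaw, clockwise closes it, 40 mm a turn; the green line is at 21.99. Starts at 1.6 to 6.2. Turning takes 2 N at the handle; 8 to 10 N squeezes the battens well. It stays where left and the squeeze remains. At 0 the handle lies towards press -x from the axis.
- crank_handle (a point): Middle of the red upright crank handle standing on the rim, 50 mm from the wheel axis: a cylinder 24 mm in diameter, 55 mm high (bench height 107 to 162 mm; this point at 138 mm). It spins freely on its pin, so a gripper that holds it need not turn as it goes round.
- lock_knob (a point): Middle of the red lock knob, 24 (x) x 20 (y) x 34 mm high, top 78 mm above the bench, this point at 61 mm. It slides along press y on a dark track at press x = -130 mm.
- lock (a joint): Travel of the lock knob in m: 0 is locked (over towards the red patch, press -y end), 0.05 is open (towards the green patch, press +y end). Takes about 2 N; stays where left. Starts locked, 0 to 0.004.
- mat: Black rubber mat 270 (x) x 170 (y) x 4 mm, fixed to the bench, on which the battens lie at the start. Origin: centre of its underside.
- glue: White glue bottle, 60 mm in diameter, 150 mm high, a bystander beyond the press. Origin: centre of its underside.
- tape: Yellow tape measure, 75 x 40 x 60 mm high, a bystander. Origin: centre of its underside.
- hammer: Hammer with a wooden handle lying on the bench beyond the press, about 300 mm long, a bystander. Origin: on its underside, between head and handle end.
- batten1: Wooden batten (pale), 30 mm wide (x), 130 mm long (y), 24 mm thick, about 70 g; 2 to 4 of the four are there. Origin: centre of its underside. Starts flat on the mat, length roughly along y.
- batten2: Wooden batten (mid-brown), 30 mm wide (x), 130 mm long (y), 24 mm thick, about 70 g; 2 to 4 of the four are there. Origin: centre of its underside. Starts flat on the mat, length roughly along y.
- batten3: Wooden batten (pale), 30 mm wide (x), 130 mm long (y), 24 mm thick, about 70 g; 2 to 4 of the four are there. Origin: centre of its underside. Starts flat on the mat, length roughly along y.
- batten4: Wooden batten (mid-brown), 30 mm wide (x), 130 mm long (y), 24 mm thick, about 70 g; 2 to 4 of the four are there. Origin: centre of its underside. Starts flat on the mat, length roughly along y.
Mind the look-alikes: they are no part of the job. Leave any turquoise look-alike of the batten1 alone. What is shaped like the batten3 but pink is not meant.

How it is judged:
On the way, in this order (a step that is already met when the one before it is completed fails the run):
1. the lock knob is slid fully to its open end (within 4 mm) (value of joint lock above 0.046 m), for 0.2 s.
2. the jaw face stands at the green line (within 4 mm), lock open (x of jaw_face in the frame of open_mark between -0.004 and 0.004 m and value of joint lock above 0.04 m), for 0.5 s.
3. every batten lies flat under the hold-down bar, its end against the end stop (within 7 mm), between jaw and fence (y of batten1 in the frame of press between 0.078 and 0.092 m and x of batten1 in the frame of press between -0.075 and 0.085 m and z of batten1 in the frame of press between 0.035 and 0.046 m and y of batten2 in the frame of press between 0.078 and 0.092 m and x of batten2 in the frame of press between -0.075 and 0.085 m and z of batten2 in the frame of press between 0.035 and 0.046 m and y of batten3 in the frame of press between 0.078 and 0.092 m and x of batten3 in the frame of press between -0.075 and 0.085 m and z of batten3 in the frame of press between 0.035 and 0.046 m and y of batten4 in the frame of press between 0.078 and 0.092 m and x of batten4 in the frame of press between -0.075 and 0.085 m and z of batten4 in the frame of press between 0.035 and 0.046 m and angle between each of batten1, batten2, batten3, batten4's own z axis and vertical below 0.1 rad), for 0.3 s.
4. the battens are squeezed between jaw and fence (over 3 N) while the lock is still open (y of batten1 in the frame of press between 0.078 and 0.092 m and x of batten1 in the frame of press between -0.075 and 0.085 m and z of batten1 in the frame of press between 0.035 and 0.046 m and y of batten2 in the frame of press between 0.078 and 0.092 m and x of batten2 in the frame of press between -0.075 and 0.085 m and z of batten2 in the frame of press between 0.035 and 0.046 m and y of batten3 in the frame of press between 0.078 and 0.092 m and x of batten3 in the frame of press between -0.075 and 0.085 m and z of batten3 in the frame of press between 0.035 and 0.046 m and y of batten4 in the frame of press between 0.078 and 0.092 m and x of batten4 in the frame of press between -0.075 and 0.085 m and z of batten4 in the frame of press between 0.035 and 0.046 m and contact force between each of jaw, fence and anything else above 3 N and value of joint lock above 0.04 m), for 0.3 s.
At the end, for the whole second after the job is handed in: Every batten present lies flat in the press under the hold-down bar, its end within 7 mm of the end stop and straight within 0.06 rad, squeezed between jaw and fence with more than 3 N at each; the lock knob is within 4 mm of its locked end; everything at rest and released (all of step 3 and angle between the y axis of each of batten1, batten2, batten3, batten4 and the y axis of press, either way round below 0.06 rad and contact force between each of jaw, fence and anything else above 3 N and value of joint lock below 0.004 m and linear speed of each of batten1, batten2, batten3, batten4 below 0.02 m/s); the robot touches nothing.
It fails at once if the glue bottle is pushed more than 30 mm (distance of glue from where it was at the start of the episode above 0.03 m).
It fails at once if the tape measure is pushed more than 30 mm (distance of tape from where it was at the start of the episode above 0.03 m).
It fails at once if the hammer is pushed more than 30 mm (distance of hammer from where it was at the start of the episode above 0.03 m).
It fails at once if the handwheel is turned while the lock is on its locked half (value of joint lock below 0.02 m and (velocity of joint wheel above 0.8 rad/s or velocity of joint wheel below -0.8 rad/s)).
Of batten1, batten2, batten3, batten4 only 2 to 4 are there at a start; the rules pass over those that are not, and their reading is None.
At some moment in a run one of batten1, batten2, batten3, batten4 may be knocked a few centimetres aside while the robot is not near it.
Once in a run the grip may slacken for a moment while it holds something.
It also fails if it takes over 210 s, if anything falls off the work surface, if the arm or the gripper's body presses on something with over 40 N, if the wrist force passes 120 N, or if a joint passes its speed limit or range.

ROBOT

A 6-joint arm with a two-finger parallel gripper is mounted at the origin on the work surface. World frame = base frame: x ahead of the robot, y to its left, z up, the work surface at z = 0. Lengths are in m, angles in rad, forces in N, time in s.
With the tool pointing down it reaches from about 0.35 to 0.975 m from the base axis. Payload 4.9 kg.
Tool frame: the origin (TCP) lies at the very end of the fingers, on their centre line; the grasp point (between the pads) lies 19 mm behind it; z points along the fingers, y is the direction in which the jaws open and shut (so a half turn about z gives the same grasp; the last joint's range is limited). The gripper opens to 85 mm and grips with 20 to 120 N. Pads are 22 mm wide; open, the fingers measure 114 mm over their backs; the gripper's body (76 mm by 85 mm) begins 54 mm behind the grasp point. The pads swing forward as they close: fully open they stand 13 mm farther back than shut.
Start: joints at [1.116, 0.053, 1.613, -0, 1.476, -0.119], TCP at [0.206, 0.59, 0.231] pointing down, gripper open.
Joint ranges: [-3.01, 3.01], [-1.01, 2.22], [0.06, 2.58], [-1.02, 4.17], [0.09, 2.62], [-3.14, 3.14]. Speed limits (rad/s): [2.57, 2.57, 3.14, 3.14, 3.14, 3.14].

INTERFACE

Orientations are given as a unit quaternion [w, x, y, z].
In Python, from plant import monitor, eyes, manip gives the robot as it stands.
- The arm moves only by the tool step_arm, never from a script. Its argument "motion" is a list of rows, each a list of 7 numbers: the shift along the world's x, y, z scaled (see below), then the turn, a rotation vector about the world's x, y, z scaled (see below), then the closure in counts, from 0 (fully open) to 255 (shut). In form: [[x, y, z, ax, ay, az, grip], ...]. A call has 1 to 10 rows; each row is the pose to reach, as a shift and turn from the pose commanded when the call began; what a row does not reach only later rows make up. The controller multiplies each number of a shift by 0.5 m and each number of a turn by 1.5 rad. A row lasts 1/10 s, in which the tool goes at most 50 mm and 8.59 degrees, less where a joint would pass 70% of its speed; a pose out of reach is approached as far as the arm can. A call with a number of a shift or a turn outside -1 to 1 is refused whole. A call with a gripper value outside its range is refused whole. The fingers move at their own pace and stop on an object; the grip force is fixed at half the most. Time passes only in rows, so rows that repeat a pose let the fingers close. It gives the time, the measured TCP pose, the force and the opening at its end, in the units of the state.
- monitor.state(): the state, without advancing time (a new reading comes with each control period).
- eyes.grab_frame(name): name is "scene" or "top"; returns a dict with "pixels" (384x512x3 uint8, red, green, blue), "mtx" (3x3 intrinsics, pixels), "rvec" (rotation vector, rad) and "tvec" (3), from world to camera coordinates, as OpenCV has them. Camera axes: x right, y down, z forward; pixel columns grow to the right and rows downward; lengths in m; the calibration is good to about 2 mm. A picture is of the moment at which its call begins. There is no depth.
- manip.job_done(): hands the job in, once; it reports no verdict.
Trained networks look in the newest picture that a camera, given by its name, has taken for a name from the list of things; names that differ only in an ending like _2 or _b are one class to them, and where a whole thing is asked for, a point or a joint stands for the part that bears it (a point fixed in the world has none). Each returns a list of dicts, best first, with "p" (0 to 1); they miss things now and then, are a little off and sometimes report something else, mostly with a low value. They report only what shows in the picture. A call takes as long as a camera call. They do not tell look-alikes from the thing itself.
- eyes.look_for(name, camera): "box" ([centre column, centre row, width, height] in pixels, round what is visible of it).
- eyes.pinpoint(name, camera): "uv" ([column, row] in pixels: a listed point, or the origin of a listed thing).
The state is a dict: "time": time; "joint_pos": joint angles; "joint_vel": joint speeds; "joint_efforts": joint torques, N m; "tool_pos": TCP position; "tool_rot": TCP orientation; "contact_force": force on the tool from outside, world axes, zero at the start; "ft_torque": the same for the moment, N m; "gripper_width": opening from 0.0 (shut) to 1.0 (fully open).
Only numpy, scipy, OpenCV 4.12 (cv2) and the standard library are available. Lean on these libraries where they do the work, as an engineer would, in place of code of your own. Each camera call takes 0.05 s, during which the arm holds its last target.

## Working session

There is one attempt and no reset: what is moved stays moved. The work goes in short steps, Python scripts to look and compute and a tool call to move; the robot and the scene stay as the last step left them, time stands still between calls to the robot, and variables do not carry over. Pictures are saved under pics/ and viewed, and the job is handed in when it is done.

Besides the shell and the picture viewer there is one more tool, called after "Emit:" by a JSON object that holds its "name" and its "arguments". step_arm: Moves the arm, as the interface text tells. Its arguments: {"type":"object","properties":{"motion":{"type":"array","items":{"type":"array","items":{"type":"number"}}}},"required":["motion"]}

```bash
ls; mkdir -p pics; python3 - <<'E'
from plant import monitor, eyes, manip
import cv2
print(monitor.state())
for n in ("scene","top"):
    f=eyes.grab_frame(n); cv2.imwrite(f"pics/{n}0.png",f["pixels"][:,:,::-1])
    print(n,f["mtx"],f["rvec"],f["tvec"])
    for k in ["press","hold_bar","end_stop","fence","jaw_face","open_mark","wheel_axis","crank_handle","lock_knob","mat","batten1","batten2","glue","tape","hammer"]:
        print(k,[(d["uv"],d["p"]) for d in eyes.pinpoint(k,n)][:6])
E
```

```text
pics
{'time': 0.0, 'joint_pos': array([ 1.11602680e+00,  5.33504850e-02,  1.61431496e+00, -1.07406842e-05,
        1.47594522e+00, -1.19009218e-01]), 'joint_vel': array([-0.0021309 ,  0.00024628, -0.00115949,  0.00089739,  0.00200726,
        0.00090121]), 'joint_efforts': array([ 6.56818975e-04, -3.93683803e+01, -3.70174456e+01, -2.58724464e-05,
        7.06340492e-03,  5.71570204e-07]), 'tool_pos': array([0.20566431, 0.58953889, 0.23005442]), 'tool_rot': array([-2.80390188e-04,  1.67092093e-01,  9.85940776e-01, -9.69275420e-04]), 'contact_force': array([ 0.30087534, -0.18879425,  0.42006923]), 'ft_torque': array([-0.01376422,  0.01152471, -0.01272274]), 'gripper_width': 0.9998846263032554}
scene [[454.60649871   0.         247.77169845]
 [  0.         454.60649871 190.55864794]
 [  0.           0.           1.        ]] [ 2.16260794  1.63003053 -0.43046602] [-0.05410847 -0.4233591   1.88623228]
press [([282.7, 209.0], 0.7)]
hold_bar [([302.6, 192.4], 0.93)]
end_stop [([322.9, 194.3], 0.59)]
fence [([316.5, 216.7], 0.79)]
jaw_face [([287.4, 215.4], 0.77)]
open_mark [([270.2, 184.3],
[... 971 characters left out ...]
.7, 167.7], 0.81)]
fence [([199.2, 136.4], 0.77)]
jaw_face [([224.0, 148.0], 0.74), ([254.2, 104.6], 0.44)]
open_mark [([226.5, 189.3], 0.74)]
wheel_axis [([141.9, 167.1], 0.62)]
crank_handle [([321.8, 178.2], 0.68), ([184.5, 110.4], 0.66), ([143.5, 158.2], 0.65)]
lock_knob [([160.6, 213.3], 0.52)]
mat [([322.6, 188.7], 0.56)]
batten1 [([388.8, 225.5], 0.96), ([327.7, 165.4], 0.93), ([324.8, 267.7], 0.89), ([385.0, 165.6], 0.7), ([327.7, 219.7], 0.64), ([321.7, 181.4], 0.6)]
batten2 [([388.8, 225.5], 0.96), ([327.7, 165.4], 0.93), ([324.8, 267.7], 0.89), ([385.0, 165.6], 0.7), ([327.7, 219.7], 0.64), ([321.7, 181.4], 0.6)]
glue []
tape [([318.3, 123.7], 0.71)]
hammer [([255.7, 105.6], 0.88)]
```

View pics/scene0.png

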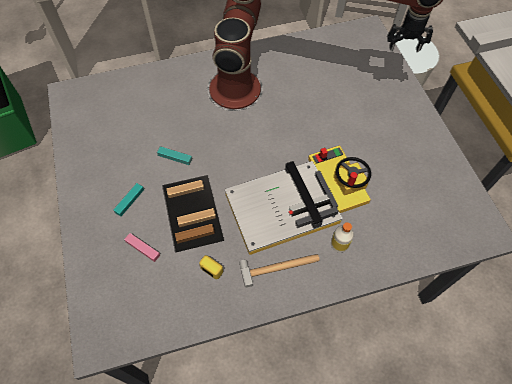

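View pics/top0.png

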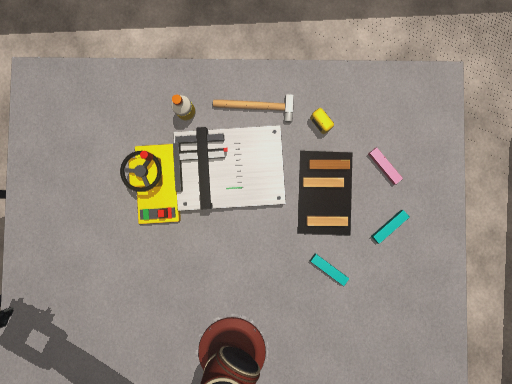

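The scene and top views show three battens on the mat: brown at top-view (330,164), pale at (323,182) and pale at (327,221). The turquoise and pink ones are off the mat. The press is near (230,168), the wheel at (141,171) with its handle at (144,156), and the red lock knob near (162,214). Next I'll fit the press pose.

```bash
cat > h.py <<'E'
import numpy as np, cv2
from scipy.optimize import least_squares
from plant import monitor, eyes, manip
def grab(n,save=None):
    f=eyes.grab_frame(n)
    if save: cv2.imwrite(f"pics/{save}.png",f["pixels"][:,:,::-1])
    return f
def proj(f,P): return cv2.projectPoints(np.array(P,float).reshape(-1,3),f["rvec"],f["tvec"],f["mtx"],None)[0].reshape(-1,2)
def unproj(f,uv,z):
    R=cv2.Rodrigues(f["rvec"])[0]; C=-R.T@f["tvec"]
    d=R.T@np.linalg.inv(f["mtx"])@np.array([uv[0],uv[1],1.])
    return C+d*(z-C[2])/d[2]
PP={"press":(0,0,0),"hold_bar":(0,.075,.072),"end_stop":(.01,.15,.04),"fence":(.095,.085,.04),"open_mark":(-.065,0,.053),"wheel_axis":(0,.26,.098)}
def pw(p,q):
    c,s=np.cos(p[2]),np.sin(p[2]); q=np.atleast_2d(q)
    return np.c_[p[0]+c*q[:,0]-s*q[:,1],p[1]+s*q[:,0]+c*q[:,1],q[:,2]]
def crop(f,name,c,r,w,h,k):
    im=f["pixels"][r:r+h,c:c+w,::-1]
    cv2.imwrite(f"pics/{name}.png",cv2.resize(im,None,fx=k,fy=k,interpolation=cv2.INTER_CUBIC))
E
python3 - <<'E'
from h import *
obs=[]
for n in ("scene","top"):
    f=grab(n)
    for k in PP:
        d=eyes.pinpoint(k,n)
        if d: obs.append((f,n,k,np.array(d[0]["uv"])))
    if n=="top": crop(f,"topc",110,110,190,130,4)
    else: crop(f,"scenec",150,130,240,140,3)
def res(p): return np.concatenate([(proj(f,pw(p,PP[k]))[0]-uv) for f,n,k,uv in obs])
s=least_squares(res,[.55,.05,0],loss="soft_l1")
print(s.x); print([(o[1],o[2],r.round(1)) for o,r in zip(obs,res(s.x).reshape(-1,2))])
E
```

```text
[0.5824902  0.01447704 0.07453814]
[('scene', 'press', array([-0.5,  4. ])), ('scene', 'hold_bar', array([ 0.9, -1.6])), ('scene', 'end_stop', array([0.5, 2.2])), ('scene', 'fence', array([0.4, 0.7])), ('scene', 'open_mark', array([ 0.5, -2.1])), ('scene', 'wheel_axis', array([ 0.8, -2.7])), ('top', 'press', array([2.1, 0.2])), ('top', 'hold_bar', array([-0.4,  1.8])), ('top', 'end_stop', array([4.8, 1.8])), ('top', 'fence', array([ 0.4, -2.1])), ('top', 'open_mark', array([-1.6, -0.7])), ('top', 'wheel_axis', array([1.4, 0.1]))]
```

View pics/topc.png

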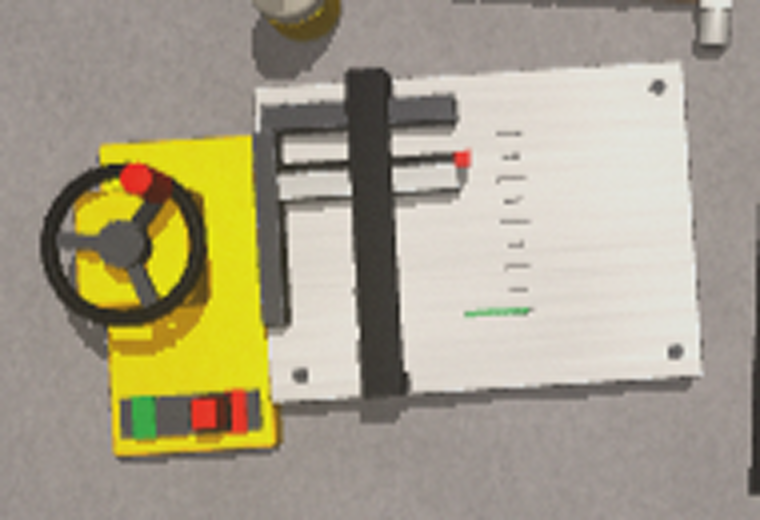

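View pics/scenec.png

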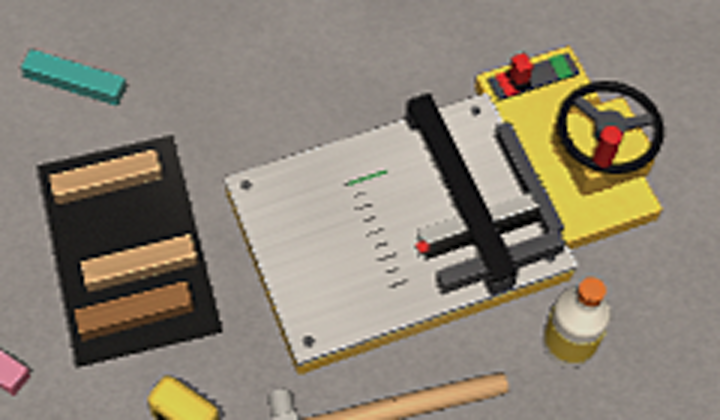

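```bash
cat > fit.py <<'E'
from h import *
T=grab("top");S=grab("scene")
o=[]
for X,Y,q in [(682,62,(.125,-.17,.04)),(702,375,(-.125,-.17,.04)),(256,88,(.125,.17,.04)),(272,402,(-.125,.17,.04)),(125,244,(0,.26,.098)),(498,313,(-.065,-.012,.04)),(376,68,(.125,.075,.084)),(457,97,(.105,.01,.066))]:
    o.append((T,np.array([110+(X+.5)/4-.5,110+(Y+.5)/4-.5]),q))
for X,Y,q in [(226,178,(-.125,-.17,.04)),(298,360,(.125,-.17,.04)),(575,270,(.125,.17,.04)),(610,126,(0,.26,.098)),(366,178,(-.065,-.012,.04))]:
    o.append((S,np.array([150+(X+.5)/3-.5,130+(Y+.5)/3-.5]),q))
def res(p): return np.concatenate([(proj(f,pw(p,q))[0]-uv) for f,uv,q in o])
s=least_squares(res,[.58,.015,.07],loss="soft_l1",f_scale=.7)
print(s.x); print(res(s.x).reshape(-1,2).round(2).tolist())
E
python3 fit.py
```

```text
[0.58232803 0.01505051 0.07204684]
[[0.59, -0.17], [0.52, 0.5], [0.01, -0.26], [-0.13, 0.1], [0.23, 0.0], [0.15, -0.12], [-2.31, -0.01], [-0.34, -0.87], [-0.66, -0.88], [-0.45, 0.6], [0.88, -1.64], [-0.08, 0.3], [0.42, -0.47]]
```

```bash
cat >> h.py <<'E'
P0=np.array([.58233,.01505,.07205])
def toP(w,p=P0):
    c,s=np.cos(p[2]),np.sin(p[2]); d=np.array(w)[:2]-p[:2]; return np.array([c*d[0]+s*d[1],-s*d[0]+c*d[1],w[2]])
def toW(q,p=P0): return pw(p,q)[0]
E
python3 - <<'E'
from h import *
T=grab("top");S=grab("scene")
tc=lambda X,Y:(110+(X+.5)/4-.5,110+(Y+.5)/4-.5)
sc=lambda X,Y:(150+(X+.5)/3-.5,130+(Y+.5)/3-.5)
print("knob",toP(unproj(T,tc(204,414),.078)),toP(unproj(S,sc(521,60),.078)))
h=toP(unproj(T,tc(137,180),.162));h2=toP(unproj(S,sc(611,134),.162))
for q in(h,h2): print("handle",q, np.arctan2(q[1]-.26,q[0]),np.hypot(q[0],q[1]-.26))
print("jaw ptr",toP(unproj(T,tc(461,158),.068)))
print("glue base",eyes.look_for("glue","top"),toP(unproj(S,(339.3,246.7),0)))
st=monitor.state();print(st["tool_pos"],st["time"])
for nm,q in dict(knob=(-.13,.19,.05),wheel=(0,.26,.138)).items(): print(nm,toW(q))
E
```

```text
knob [-0.13049843  0.21299388  0.078     ] [-0.13147966  0.21128827  0.078     ]
handle [0.03769246 0.22946934 0.162     ] -0.6808050777086647 0.048506113678611386
handle [0.03953992 0.22798444 0.162     ] -0.6806290042029804 0.05087633285506562
jaw ptr [0.05435019 0.00845403 0.068     ]
glue base [{'box': [183.9, 107.0, 23.1, 27.4], 'p': 0.86}] [0.20407575 0.12861921 0.        ]
[0.2059335  0.59007859 0.23130531] 2.55
knob [0.43898962 0.19519865 0.05      ]
wheel [0.5636132  0.27437544 0.138     ]
```

Emit:
{"name": "step_arm", "arguments": {"motion": [[0.463,-0.746,-0.1,0,0,0.272,90],[0.463,-0.746,-0.1,0,0,0.272,90],[0.463,-0.746,-0.1,0,0,0.272,90],[0.463,-0.746,-0.1,0,0,0.272,90],[0.463,-0.746,-0.1,0,0,0.272,90],[0.463,-0.746,-0.1,0,0,0.272,90],[0.463,-0.746,-0.1,0,0,0.272,90],[0.463,-0.746,-0.1,0,0,0.272,90],[0.463,-0.746,-0.1,0,0,0.272,90],[0.463,-0.746,-0.1,0,0,0.272,90]]}}

```text
time: 3.55
tool_pos: [0.4392, 0.2132, 0.1808]
tool_rot: [-0.0, -0.033, 0.999, -0.001]
contact_force: [-0.6, -0.1, -0.5]
gripper_width: 0.647
```

Emit:
{"name": "step_arm", "arguments": {"motion": [[0,0,-0.1,0,0,0,90],[0,0,-0.2,0,0,0,90],[0,0,-0.258,0,0,0,90],[0,0,-0.258,0,0,0,90],[0,0,-0.258,0,0,0,90]]}}

```text
time: 4.05
tool_pos: [0.4374, 0.2177, 0.0529]
tool_rot: [-0.0, -0.036, 0.999, 0.0]
contact_force: [0.4, 0.8, 0.1]
gripper_width: 0.652
```

```bash
python3 - <<'E'
from h import *
st=monitor.state(); print(st["tool_pos"],st["contact_force"],st["time"],toP(st["tool_pos"]))
S=grab("scene");crop(S,"k1",250,80,160,140,5);T=grab("top");crop(T,"k1t",110,140,120,100,6)
E
```

```text
[0.43743287 0.21773191 0.05288033] [0.39220614 0.75169319 0.13595985] 4.05 [-0.1299306   0.21258686  0.05288033]
```

View pics/k1.png

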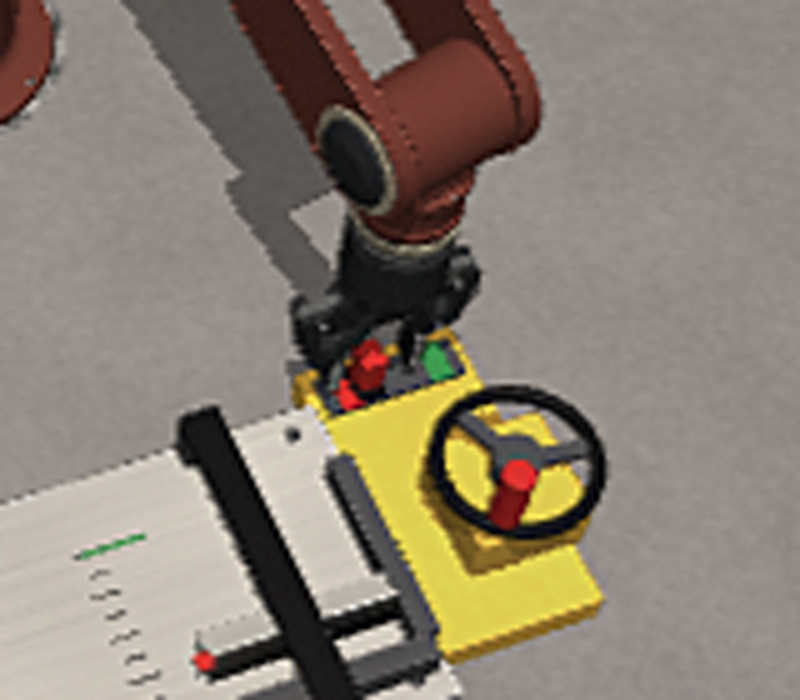

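Emit:
{"name": "step_arm", "arguments": {"motion": [[0,0,0,0,0,0,255],[0,0,0,0,0,0,255],[0,0,0,0,0,0,255],[0,0,0,0,0,0,255],[-0.0015,0.02,0,0,0,0,255],[-0.003,0.04,0,0,0,0,255],[-0.0045,0.06,0,0,0,0,255],[-0.006,0.08,0,0,0,0,255],[-0.0065,0.09,0,0,0,0,255],[-0.0065,0.09,0,0,0,0,255]]}}

```text
time: 5.15
tool_pos: [0.4351, 0.2631, 0.054]
tool_rot: [0.001, -0.036, 0.999, 0.001]
contact_force: [-1.0, 1.0, 6.1]
gripper_width: 0.223
```

Emit:
{"name": "step_arm", "arguments": {"motion": [[0,0.002,0,0,0,0,255],[0,0.004,0,0,0,0,255],[0,0.006,0,0,0,0,255],[0,0.006,0,0,0,0,255]]}}

```text
time: 5.55
tool_pos: [0.435, 0.2649, 0.0541]
tool_rot: [0.001, -0.036, 0.999, -0.001]
contact_force: [-3.1, -3.7, 8.4]
gripper_width: 0.221
```

Emit:
{"name": "step_arm", "arguments": {"motion": [[0,0.002,0,0,0,0,255],[0,0.004,0,0,0,0,255],[0,0.004,0,0,0,0,255]]}}

```text
time: 5.85
tool_pos: [0.4349, 0.2651, 0.054]
tool_rot: [0.0, -0.037, 0.999, -0.003]
contact_force: [-3.1, -10.6, 10.7]
gripper_width: 0.219
```

```bash
python3 - <<'E'
from h import *
st=monitor.state(); print(st["tool_pos"],st["contact_force"],st["time"],toP(st["tool_pos"]))
E
```

```text
[0.43494461 0.2650771  0.05404217] [ -3.1015966  -10.5831741   10.70143999] 5.85 [-0.12900413  0.25998834  0.05404217]
```

Emit:
{"name": "step_arm", "arguments": {"motion": [[0,-0.002,0,0,0,0,90],[0,-0.004,0,0,0,0,90],[0,-0.004,0.1,0,0,0,90],[0,-0.004,0.2,0,0,0,90],[0,-0.004,0.276,0,0,0,90],[0,-0.004,0.276,0,0,0,90]]}}

```text
time: 6.45
tool_pos: [0.4378, 0.2668, 0.1979]
tool_rot: [0.006, -0.036, 0.999, 0.003]
contact_force: [0.6, -0.3, -0.1]
gripper_width: 0.647
```

```bash
python3 - <<'E'
from h import *
st=monitor.state(); print(st["tool_pos"],st["contact_force"],st["time"],toP(st["tool_pos"]))
S=grab("scene");crop(S,"k2",250,80,160,140,5)
print(toW((.05*np.cos(-.681),.26+.05*np.sin(-.681),.119))-st["tool_pos"])
E
```

```text
[0.43779168 0.2668442  0.19794331] [ 0.62471159 -0.28068026 -0.1431549 ] 6.45 [-0.12603724  0.26154591  0.19794331]
[ 0.16683398 -0.02106909 -0.07894331]
```

View pics/k2.png

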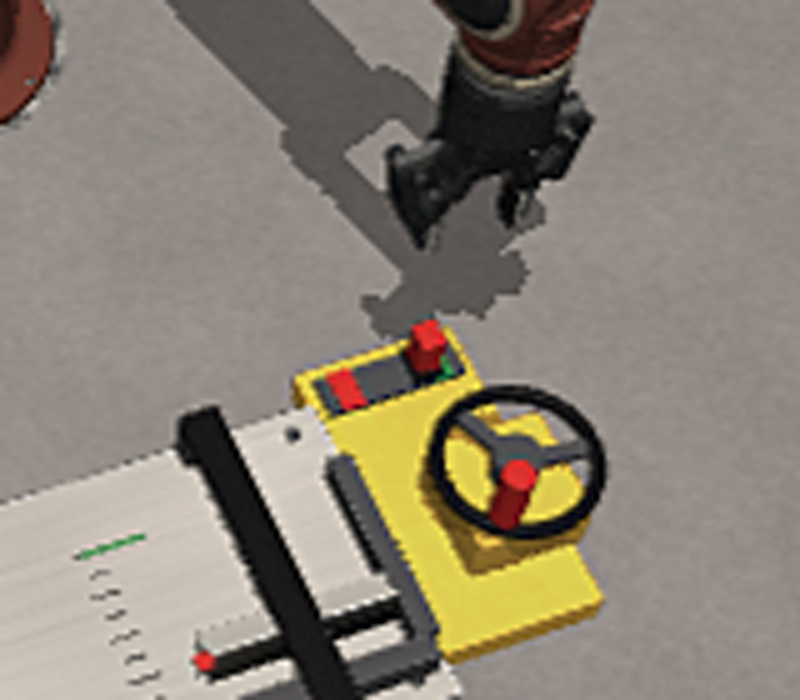

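Emit:
{"name": "step_arm", "arguments": {"motion": [[0.1,-0.0387,0,0,0,0,40],[0.2,-0.0387,0,0,0,0,40],[0.3,-0.0387,0,0,0,0,40],[0.341,-0.0387,0,0,0,0,40],[0.341,-0.0387,0,0,0,0,40],[0.341,-0.0387,0,0,0,0,40],[0.341,-0.0387,0,0,0,0,40]]}}

```text
time: 7.2
tool_pos: [0.6032, 0.2458, 0.1889]
tool_rot: [-0.001, -0.036, 0.999, -0.0]
contact_force: [0.1, -0.4, 0.1]
gripper_width: 0.841
```

```bash
python3 - <<'E'
from h import *
S=grab("scene");crop(S,"k3",250,80,160,140,5)
st=monitor.state(); print(st["tool_pos"],st["contact_force"],st["time"],toP(st["tool_pos"]))
E
```

```text
[0.60328451 0.24594517 0.18949216] [-0.37812121 -0.45951455  0.08420904] 7.25 [0.03752175 0.22878765 0.18949216]
```

View pics/k3.png

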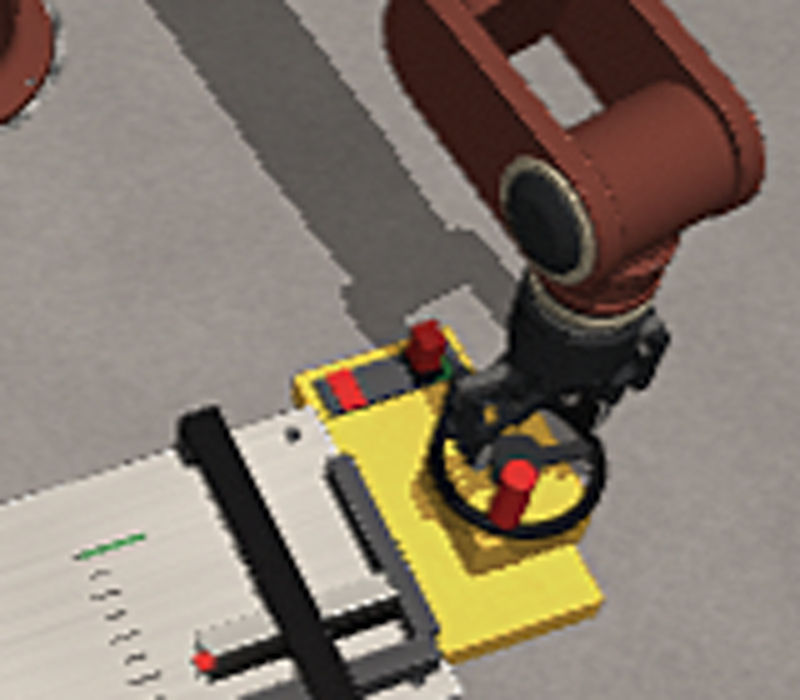

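Emit:
{"name": "step_arm", "arguments": {"motion": [[0,0,-0.06,0,0,0,40],[0,0,-0.12,0,0,0,40],[0,0,-0.142,0,0,0,40],[0,0,-0.142,0,0,0,40],[0,0,-0.142,0,0,0,255],[0,0,-0.142,0,0,0,255],[0,0,-0.142,0,0,0,255],[0,0,-0.142,0,0,0,255],[0,0,-0.142,0,0,0,255],[0,0,-0.142,0,0,0,255]]}}

```text
time: 8.25
tool_pos: [0.6055, 0.2464, 0.1214]
tool_rot: [0.001, -0.036, 0.999, 0.001]
contact_force: [-2.5, 0.6, 5.7]
gripper_width: 0.272
```

```bash
python3 - <<'E'
from h import *
S=grab("scene");crop(S,"k4",250,80,160,140,5)
st=monitor.state(); print(st["tool_pos"],st["contact_force"],st["time"],toP(st["tool_pos"]))
E
```

```text
[0.60556847 0.24634849 0.12139699] [-2.18612092  1.86379952  5.64606533] 8.3 [0.03982882 0.2290255  0.12139699]
```

View pics/k4.png

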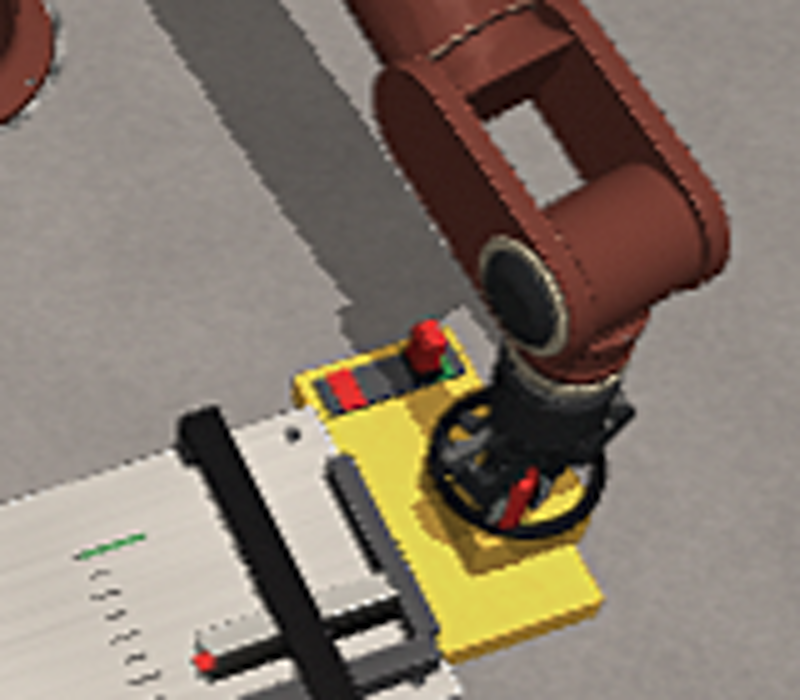

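```bash
cat > circ.py <<'E'
import sys,numpy as np,json
# start press-angle, delta per row, n, grip ; offsets rel. to start (scaled)
a,d,n=float(sys.argv[1]),float(sys.argv[2]),int(sys.argv[3]); r=float(sys.argv[4]) if len(sys.argv)>4 else .05
f=a+.07205
print(json.dumps([[round(2*r*(np.cos(f+k*d)-np.cos(f)),4),round(2*r*(np.sin(f+k*d)-np.sin(f)),4),0,0,0,0,255] for k in range(1,n+1)]), "end",a+n*d)
E
python3 circ.py -.681 .2681 10
```

```text
[[0.0122, 0.0238, 0, 0, 0, 0, 255], [0.0177, 0.0499, 0, 0, 0, 0, 255], [0.0161, 0.0766, 0, 0, 0, 0, 255], [0.0074, 0.1019, 0, 0, 0, 0, 255], [-0.0076, 0.124, 0, 0, 0, 0, 255], [-0.028, 0.1413, 0, 0, 0, 0, 255], [-0.0522, 0.1526, 0, 0, 0, 0, 255], [-0.0785, 0.1571, 0, 0, 0, 0, 255], [-0.1051, 0.1545, 0, 0, 0, 0, 255], [-0.1301, 0.1449, 0, 0, 0, 0, 255]] end 2.0
```

Emit:
{"name": "step_arm", "arguments": {"motion": [[0.0122,0.0238,0,0,0,0,255],[0.0177,0.0499,0,0,0,0,255],[0.0161,0.0766,0,0,0,0,255],[0.0074,0.1019,0,0,0,0,255],[-0.0076,0.124,0,0,0,0,255],[-0.028,0.1413,0,0,0,0,255],[-0.0522,0.1526,0,0,0,0,255],[-0.0785,0.1571,0,0,0,0,255],[-0.1051,0.1545,0,0,0,0,255],[-0.1301,0.1449,0,0,0,0,255]]}}

```text
time: 9.3
tool_pos: [0.5408, 0.3189, 0.1214]
tool_rot: [0.003, -0.036, 0.999, 0.001]
contact_force: [4.1, -1.4, 6.0]
gripper_width: 0.267
```

```bash
python3 - <<'E'
from h import *
st=monitor.state(); q=toP(st["tool_pos"]);print(st["tool_pos"],st["contact_force"],st["time"],q,np.arctan2(q[1]-.26,q[0]),np.hypot(q[0],q[1]-.26))
E
python3 circ.py 2.0 .4 10;python3 circ.py 6 .4 10;
```

```text
[0.54081622 0.31891938 0.12141037] [ 4.09966661 -1.40682727  6.03775006] 9.3 [-0.01953122  0.30606948  0.12141037] 1.971778460600696 0.05003864294348285
[[-0.0304, -0.0256, 0, 0, 0, 0, 255], [-0.0483, -0.0611, 0, 0, 0, 0, 255], [-0.0511, -0.1007, 0, 0, 0, 0, 255], [-0.0382, -0.1383, 0, 0, 0, 0, 255], [-0.0117, -0.1679, 0, 0, 0, 0, 255], [0.0242, -0.1848, 0, 0, 0, 0, 255], [0.064, -0.1864, 0, 0, 0, 0, 255], [0.1011, -0.1724, 0, 0, 0, 0, 255], [0.13, -0.1451, 0, 0, 0, 0, 255], [0.1458, -0.1087, 0, 0, 0, 0, 255]] end 6.0
[[0.0004, 0.0397, 0, 0, 0, 0, 255], [-0.0146, 0.0765, 0, 0, 0, 0, 255], [-0.0428, 0.1045, 0, 0, 0, 0, 255], [-0.0797, 0.1193, 0, 0, 0, 0, 255], [-0.1194, 0.1186, 0, 0, 0, 0, 255], [-0.1557, 0.1025, 0, 0, 0, 0, 255], [-0.1829, 0.0735, 0, 0, 0, 0, 255], [-0.1966, 0.0362, 0, 0, 0, 0, 255], [-0.1947, -0.0035, 0, 0, 0, 0, 255], [-0.1776, -0.0393, 0, 0, 0, 0, 255]] end 10.0
```

Emit:
{"name": "step_arm", "arguments": {"motion": [[-0.0304,-0.0256,0,0,0,0,255],[-0.0483,-0.0611,0,0,0,0,255],[-0.0511,-0.1007,0,0,0,0,255],[-0.0382,-0.1383,0,0,0,0,255],[-0.0117,-0.1679,0,0,0,0,255],[0.0242,-0.1848,0,0,0,0,255],[0.064,-0.1864,0,0,0,0,255],[0.1011,-0.1724,0,0,0,0,255],[0.13,-0.1451,0,0,0,0,255],[0.1458,-0.1087,0,0,0,0,255]]}}

```text
time: 10.3
tool_pos: [0.6133, 0.2639, 0.1214]
tool_rot: [-0.0, -0.035, 0.999, 0.0]
contact_force: [-9.5, -1.6, 12.7]
gripper_width: 0.267
```

Emit:
{"name": "step_arm", "arguments": {"motion": [[0.0004,0.0397,0,0,0,0,255],[-0.0146,0.0765,0,0,0,0,255],[-0.0428,0.1045,0,0,0,0,255],[-0.0797,0.1193,0,0,0,0,255],[-0.1194,0.1186,0,0,0,0,255],[-0.1557,0.1025,0,0,0,0,255],[-0.1829,0.0735,0,0,0,0,255],[-0.1966,0.0362,0,0,0,0,255],[-0.1947,-0.0035,0,0,0,0,255],[-0.1776,-0.0393,0,0,0,0,255]]}}

```text
time: 11.3
tool_pos: [0.5237, 0.245, 0.1214]
tool_rot: [0.001, -0.037, 0.999, 0.002]
contact_force: [3.7, 6.4, 3.1]
gripper_width: 0.261
```

```bash
python3 - <<'E'
from h import *
S=grab("scene");crop(S,"k5",250,80,160,140,5)
st=monitor.state(); q=toP(st["tool_pos"]);print(st["contact_force"],st["time"],st["gripper_width"],np.arctan2(q[1]-.26,q[0])+4*np.pi,np.hypot(q[0],q[1]-.26))
E
python3 circ.py 10 .4 10;python3 circ.py 14 .4 10;
```

```text
[ 2.22100667 -2.17576659  7.59507008] 11.35 0.265901655801987 10.05519135254576 0.04934973336962865
[[0.0298, -0.0263, 0, 0, 0, 0, 255], [0.0675, -0.0389, 0, 0, 0, 0, 255], [0.1071, -0.0359, 0, 0, 0, 0, 255], [0.1424, -0.0177, 0, 0, 0, 0, 255], [0.1678, 0.0129, 0, 0, 0, 0, 255], [0.1793, 0.0509, 0, 0, 0, 0, 255], [0.1751, 0.0904, 0, 0, 0, 0, 255], [0.1559, 0.1252, 0, 0, 0, 0, 255], [0.1246, 0.1497, 0, 0, 0, 0, 255], [0.0863, 0.1601, 0, 0, 0, 0, 255]] end 14.0
[[-0.0394, -0.0053, 0, 0, 0, 0, 255], [-0.0736, -0.0256, 0, 0, 0, 0, 255], [-0.0972, -0.0576, 0, 0, 0, 0, 255], [-0.1064, -0.0962, 0, 0, 0, 0, 255], [-0.1, -0.1354, 0, 0, 0, 0, 255], [-0.0787, -0.169, 0, 0, 0, 0, 255], [-0.0461, -0.1916, 0, 0, 0, 0, 255], [-0.0072, -0.1998, 0, 0, 0, 0, 255], [0.0318, -0.1922, 0, 0, 0, 0, 255], [0.0648, -0.1699, 0, 0, 0, 0, 255]] end 18.0
```

View pics/k5.png

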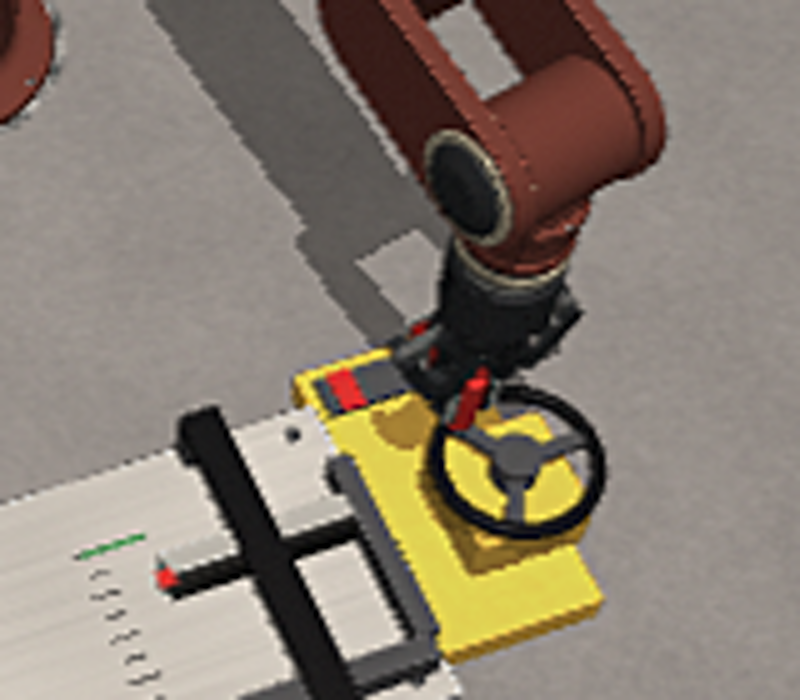

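Emit:
{"name": "step_arm", "arguments": {"motion": [[0.0298,-0.0263,0,0,0,0,255],[0.0675,-0.0389,0,0,0,0,255],[0.1071,-0.0359,0,0,0,0,255],[0.1424,-0.0177,0,0,0,0,255],[0.1678,0.0129,0,0,0,0,255],[0.1793,0.0509,0,0,0,0,255],[0.1751,0.0904,0,0,0,0,255],[0.1559,0.1252,0,0,0,0,255],[0.1246,0.1497,0,0,0,0,255],[0.0863,0.1601,0,0,0,0,255]]}}

```text
time: 12.35
tool_pos: [0.5682, 0.3247, 0.1214]
tool_rot: [0.002, -0.036, 0.999, -0.0]
contact_force: [1.7, -8.5, 8.4]
gripper_width: 0.261
```

Emit:
{"name": "step_arm", "arguments": {"motion": [[-0.0394,-0.0053,0,0,0,0,255],[-0.0736,-0.0256,0,0,0,0,255],[-0.0972,-0.0576,0,0,0,0,255],[-0.1064,-0.0962,0,0,0,0,255],[-0.1,-0.1354,0,0,0,0,255],[-0.0787,-0.169,0,0,0,0,255],[-0.0461,-0.1916,0,0,0,0,255],[-0.0072,-0.1998,0,0,0,0,255],[0.0318,-0.1922,0,0,0,0,255],[0.0648,-0.1699,0,0,0,0,255]]}}

```text
time: 13.35
tool_pos: [0.6, 0.2394, 0.1214]
tool_rot: [0.0, -0.035, 0.999, 0.001]
contact_force: [-7.4, 3.9, 12.0]
gripper_width: 0.267
```

```bash
python3 - <<'E'
from h import *
S=grab("scene");crop(S,"k6",250,80,160,140,5)
st=monitor.state(); q=toP(st["tool_pos"]);print(st["contact_force"],st["time"],st["gripper_width"],np.arctan2(q[1]-.26,q[0])+6*np.pi,np.hypot(q[0],q[1]-.26))
E
python3 circ.py 18 .2832 3
```

```text
[ 0.09408233  2.78742929 10.09093092] 13.4 0.2628616794519227 18.07172479385549 0.05033324695600783
[[0.0168, 0.0227, 0, 0, 0, 0, 255], [0.0265, 0.0492, 0, 0, 0, 0, 255], [0.0285, 0.0774, 0, 0, 0, 0, 255]] end 18.8496
```

View pics/k6.png

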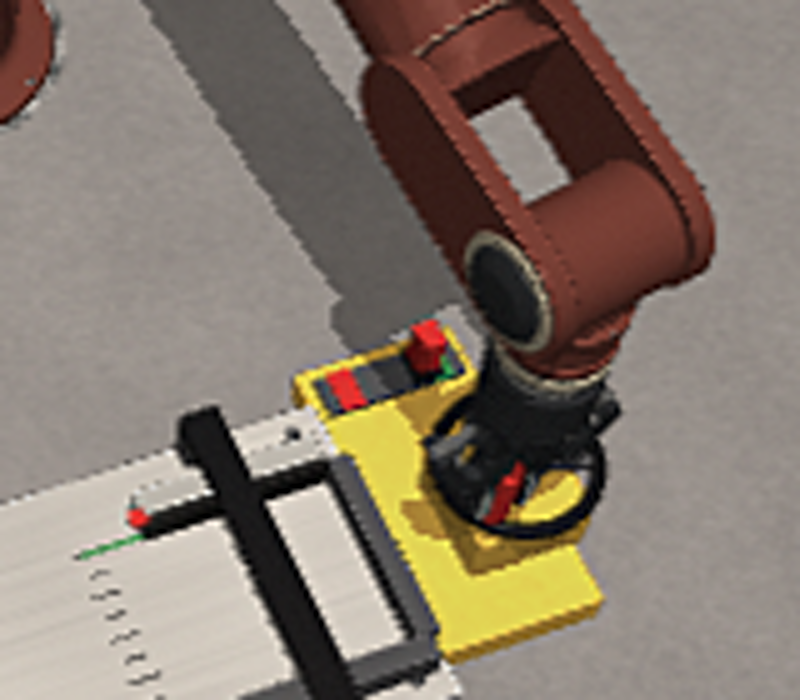

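Emit:
{"name": "step_arm", "arguments": {"motion": [[0.0168,0.0227,0,0,0,0,255],[0.0265,0.0492,0,0,0,0,255],[0.0285,0.0774,0,0,0,0,255],[0.0285,0.0774,0,0,0,0,255],[0.0285,0.0774,0,0,0,0,255],[0.0285,0.0774,0,0,0,0,255],[0.0285,0.0774,0,0,0,0,255],[0.0285,0.0774,0,0,0,0,255]]}}

```text
time: 14.2
tool_pos: [0.6141, 0.2794, 0.1215]
tool_rot: [0.001, -0.036, 0.999, 0.001]
contact_force: [-1.3, 2.4, 7.7]
gripper_width: 0.267
```

```bash
python3 - <<'E'
from h import *
S=grab("scene");crop(S,"k7",250,100,120,100,6)
st=monitor.state(); q=toP(st["tool_pos"]);print(st["contact_force"],st["time"],st["gripper_width"],np.arctan2(q[1]-.26,q[0])+6*np.pi,np.hypot(q[0],q[1]-.26))
E
```

```text
[-0.39497899  2.54269551  7.61887201] 14.25 0.26376172141312465 18.877401214126184 0.050685028908817875
```

View pics/k7.png

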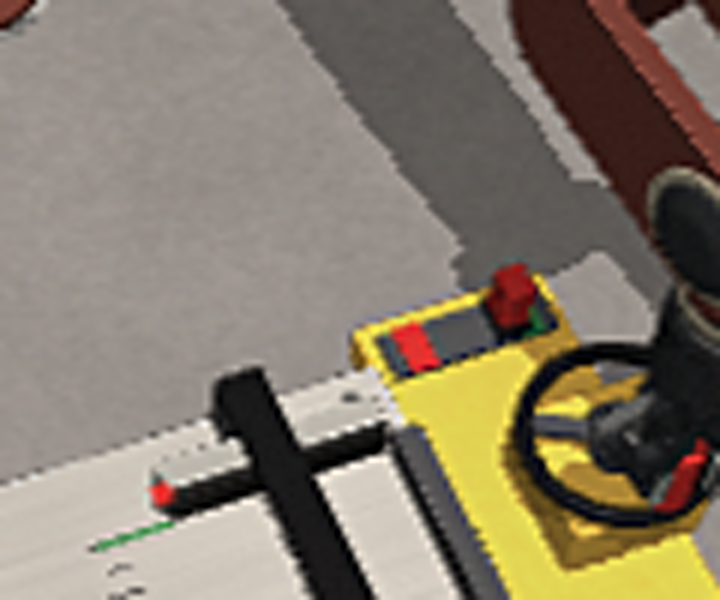

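Emit:
{"name": "step_arm", "arguments": {"motion": [[0,0,0,0,0,0,90],[0,0,0,0,0,0,90],[0,0,0,0,0,0,90],[0,0,0.08,0,0,0,90],[0,0,0.16,0,0,0,90],[0,0,0.24,0,0,0,90],[0,0,0.24,0,0,0,90]]}}

```text
time: 14.95
tool_pos: [0.6166, 0.2789, 0.2476]
tool_rot: [0.006, -0.036, 0.999, 0.002]
contact_force: [0.2, -0.9, 1.0]
gripper_width: 0.645
```

```bash
cat >> h.py <<'E'
def battens(cam="top",zs=.028,show=False,name=None):
    f=grab(cam); im=f["pixels"]; hsv=cv2.cvtColor(im,cv2.COLOR_RGB2HSV)
    m=cv2.inRange(hsv,(7,80,90),(17,200,255))
    cs,_=cv2.findContours(m,cv2.RETR_EXTERNAL,cv2.CHAIN_APPROX_NONE)
    out=[]
    for c in cs:
        if cv2.contourArea(c)<60: continue
        mm=np.zeros_like(m); cv2.drawContours(mm,[c],-1,255,-1); v=np.argwhere(mm)[:,::-1]
        W=np.array([unproj(f,p,zs)[:2] for p in v])
        r=cv2.minAreaRect((W*1000).astype(np.float32)); 
        (cx,cy),(w,h),a=r
        if w>h: w,h,a=h,w,a+90   # long axis dir: a+90
        ang=(a+90)%180
        out.append(dict(c=(cx/1000,cy/1000),w=w,l=h,yaw=ang,uv=v.mean(0).round(1).tolist(),rgb=im[mm>0].mean(0).round().tolist()))
    if name: cv2.imwrite(f"pics/{name}.png",cv2.resize(im[:,:,::-1],None,fx=1.5,fy=1.5))
    return out,f
E
python3 - <<'E'
from h import *
o,f=battens(name="t8")
for b in o: print(b, toP((*b["c"],0)))
S=grab("scene");crop(S,"k8",240,100,120,100,6)
st=monitor.state(); print(st["tool_pos"],st["time"])
E
```

```text
{'c': (0.41914834594726563, -0.2954053955078125), 'w': 28.356712341308594, 'l': 126.25904846191406, 'yaw': 90.7807834148407, 'uv': [326.2, 220.2], 'rgb': [226.0, 176.0, 110.0]} [-0.18510725 -0.29790286  0.        ]
{'c': (0.5420589599609374, -0.28063238525390627), 'w': 28.63252067565918, 'l': 123.63236999511719, 'yaw': 90.43084055185318, 'uv': [322.2, 181.3], 'rgb': [226.0, 177.0, 111.0]} [-0.06145205 -0.29201622  0.        ]
{'c': (0.600013427734375, -0.3010215759277344), 'w': 28.755783081054688, 'l': 127.29098510742188, 'yaw': 90.7119944691658, 'uv': [328.7, 163.6], 'rgb': [178.0, 118.0, 64.0]} [-0.00511571 -0.31652452  0.        ]
{'c': (0.7869375610351562, -0.042040382385253906), 'w': 25.45527458190918, 'l': 229.22659301757812, 'yaw': 87.75770568847656, 'uv': [246.6, 105.9], 'rgb': [185.0, 144.0, 96.0]} [ 0.19996691 -0.07167149  0.        ]
[0.61401399 0.27806224 0.24053798] 15.05
```

View pics/t8.png

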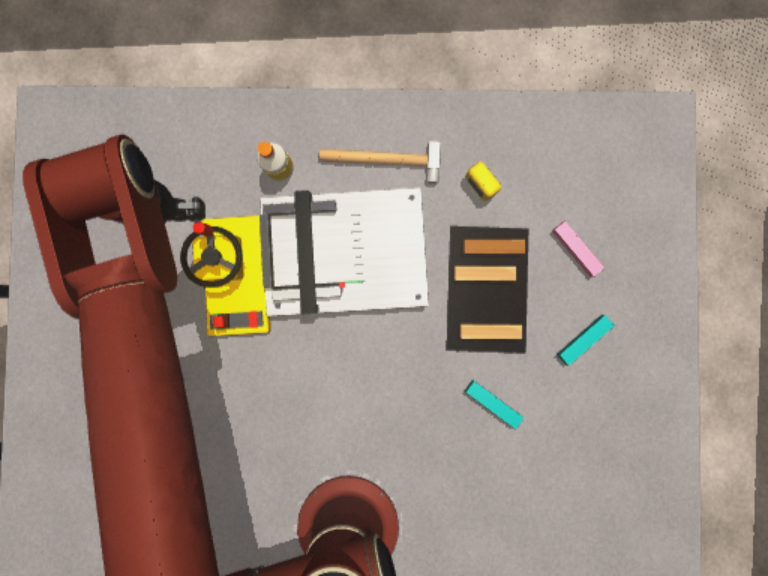

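View pics/k8.png

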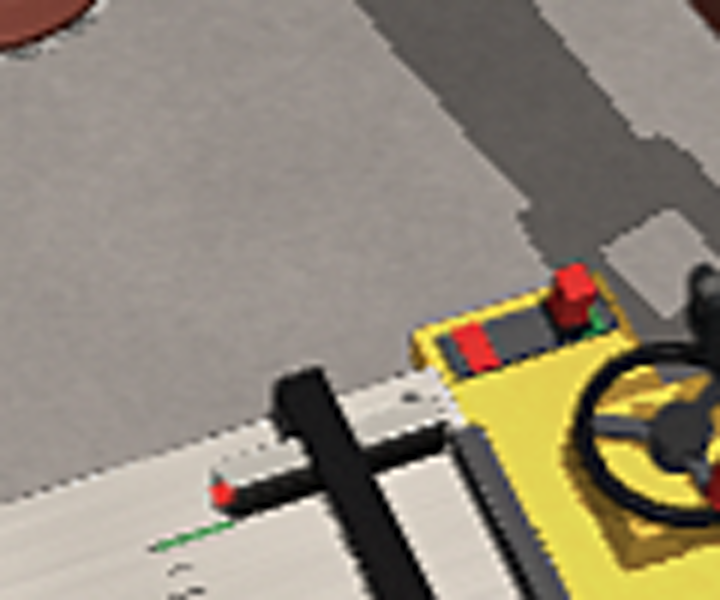

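Emit:
{"name": "step_arm", "arguments": {"motion": [[0,-0.7,0,0,0,-0.6,120],[0,-0.7,0,0,0,-0.6,120],[0,-0.7,0,0,0,-0.6,120],[0,-0.7,0,0,0,-0.6,120],[0,-0.7,0,0,0,-0.6,120],[0,-0.7,0,0,0,-0.6,120],[0,-0.7,0,0,0,-0.6,120],[0,-0.7,0,0,0,-0.6,120]]}}

```text
time: 15.85
tool_pos: [0.6119, -0.0773, 0.2361]
tool_rot: [-0.002, 0.405, 0.914, -0.001]
contact_force: [-0.7, 0.7, -0.1]
gripper_width: 0.533
```

Emit:
{"name": "step_arm", "arguments": {"motion": [[-0.027,-0.56,-0.24,0,0,-0.487,120],[-0.027,-0.56,-0.24,0,0,-0.487,120],[-0.027,-0.56,-0.24,0,0,-0.487,120],[-0.027,-0.56,-0.24,0,0,-0.487,120],[-0.027,-0.56,-0.24,0,0,-0.487,120],[-0.027,-0.56,-0.24,0,0,-0.487,120],[-0.027,-0.56,-0.24,0,0,-0.487,120],[-0.027,-0.56,-0.24,0,0,-0.487,120],[-0.027,-0.56,-0.24,0,0,-0.487,120],[-0.027,-0.56,-0.24,0,0,-0.487,120]]}}

```text
time: 16.85
tool_pos: [0.6007, -0.3504, 0.1199]
tool_rot: [0.0, 0.702, 0.712, 0.0]
contact_force: [0.0, -1.1, 1.1]
gripper_width: 0.529
```

```bash
python3 - <<'E'
from h import *
st=monitor.state(); print(st["tool_pos"],st["tool_rot"],st["time"])
T=grab("top");crop(T,"t9",110,80,280,180,2.8)
S=grab("scene");crop(S,"s9",140,120,180,140,4)
print("jaw pred",(proj(T,toW((-.065,.01,.066)))-110+.5)*1, proj(T,toW((-.065,.01,.04))))
E
```

```text
[ 0.60073321 -0.35036211  0.11985945] [2.15783199e-04 7.01951067e-01 7.12225116e-01 1.92779734e-04] 16.85
jaw pred [[117.06484554  78.3133541 ]] [[227.29588948 188.16519723]]
```

View pics/t9.png

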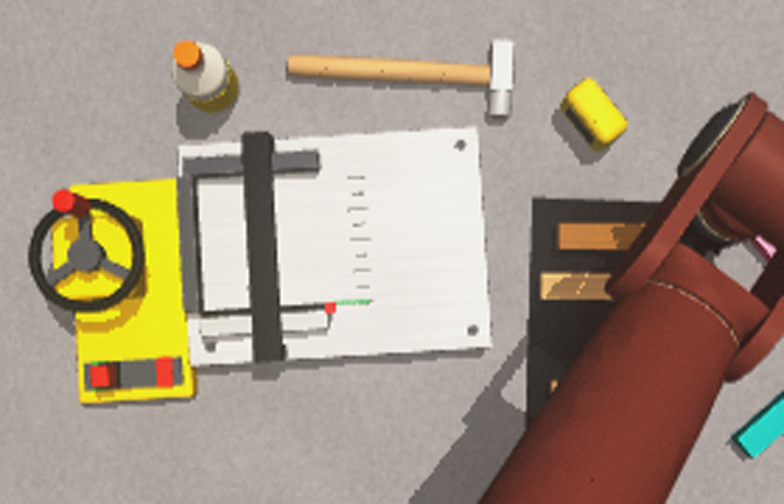

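View pics/s9.png

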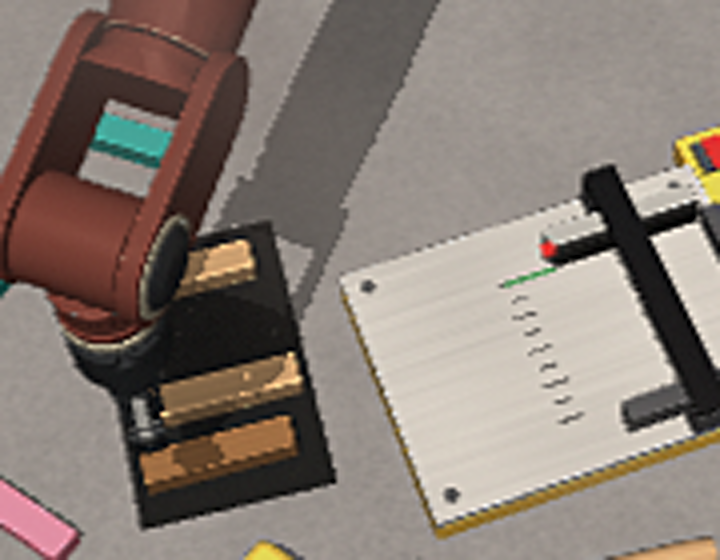

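Emit:
{"name": "step_arm", "arguments": {"motion": [[0,0,-0.1,0,0,0,120],[0,0,-0.19,0,0,0,120],[0,0,-0.2246,0,0,0,120],[0,0,-0.2246,0,0,0,120],[0,0,-0.2246,0,0,0,255],[0,0,-0.2246,0,0,0,255],[0,0,-0.2246,0,0,0,255],[0,0,-0.2246,0,0,0,255]]}}

```text
time: 17.75
tool_pos: [0.601, -0.3525, 0.0087]
tool_rot: [0.001, 0.703, 0.712, 0.0]
contact_force: [0.0, 0.1, 3.5]
gripper_width: 0.34
```

```bash
python3 - <<'E'
from h import *
S=grab("scene");crop(S,"s10",140,120,180,140,4)
E
```

```text
(no output)
```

View pics/s10.png

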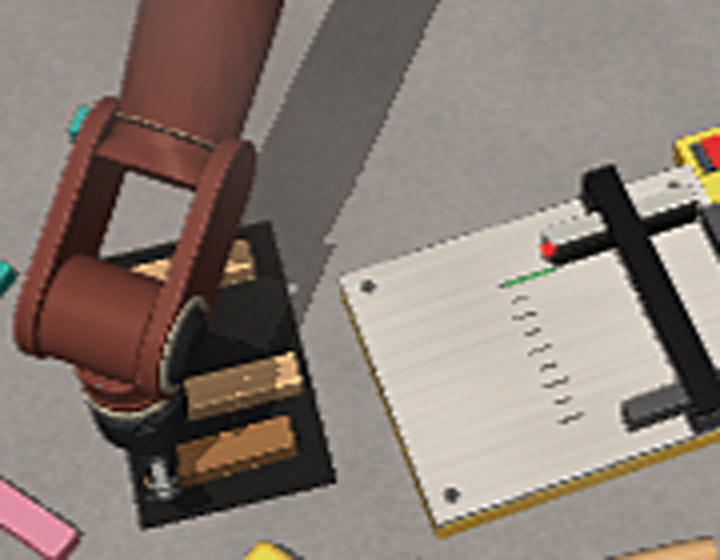

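Emit:
{"name": "step_arm", "arguments": {"motion": [[0,0,0.06,0,0,0,255],[0,0,0.14,0,0,0,255],[0.02,0.08,0.186,0,0,0.0387,255],[0.04,0.17,0.186,0,0,0.0387,255],[0.06,0.26,0.186,0,0,0.0387,255],[0.08,0.35,0.186,0,0,0.0387,255],[0.1066,0.44,0.186,0,0,0.0387,255],[0.1066,0.53,0.186,0,0,0.0387,255],[0.1066,0.601,0.186,0,0,0.0387,255],[0.1066,0.601,0.186,0,0,0.0387,255]]}}

```text
time: 18.8
tool_pos: [0.6526, -0.0471, 0.0993]
tool_rot: [-0.001, 0.68, 0.733, 0.0]
contact_force: [0.5, -0.6, -1.2]
gripper_width: 0.336
```

```bash
python3 - <<'E'
from h import *
S=grab("scene");crop(S,"s11",140,120,200,140,4)
st=monitor.state(); print(toP(st["tool_pos"]),st["tool_rot"],st["time"],st["gripper_width"])
E
```

```text
[ 0.06563166 -0.069345    0.09942741] [-3.85147397e-04  6.80434286e-01  7.32808883e-01 -4.17591455e-04] 18.85 0.33453900101763173
```

View pics/s11.png

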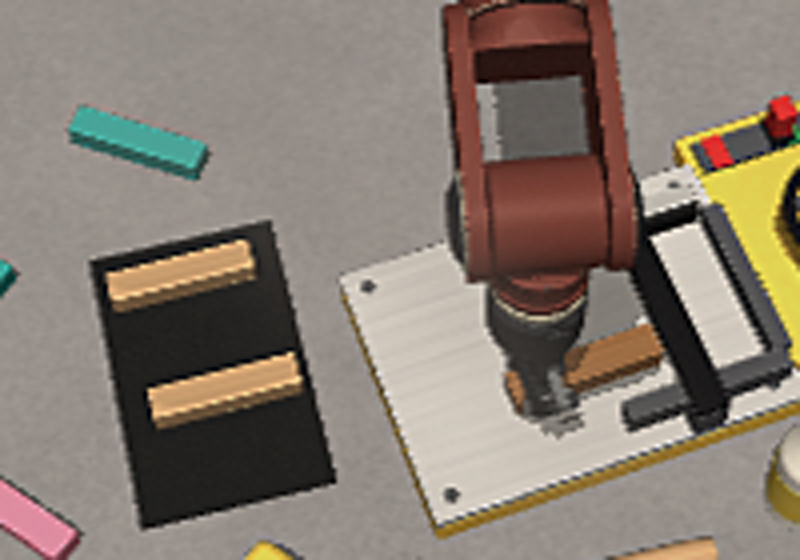

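Emit:
{"name": "step_arm", "arguments": {"motion": [[0,0,-0.06,0,0,0,255],[0,0,-0.1,0,0,0,255],[0,0,-0.112,0,0,0,255],[0,0,-0.112,0,0,0,255],[0,0,-0.112,0,0,0,255]]}}

```text
time: 19.35
tool_pos: [0.6533, -0.0529, 0.0442]
tool_rot: [0.0, 0.682, 0.731, -0.0]
contact_force: [-0.6, -1.2, 0.5]
gripper_width: 0.338
```

```bash
python3 - <<'E'
from h import *
S=grab("scene");crop(S,"s12",220,120,120,100,6)
st=monitor.state(); print(toP(st["tool_pos"]),st["tool_rot"],st["time"],st["gripper_width"],st["contact_force"])
E
```

```text
[ 0.06598849 -0.07282417  0.04424134] [ 2.79781677e-04  6.82139208e-01  7.31222256e-01 -1.86810432e-04] 19.4 0.33455718213901015 [-0.05957242 -0.77560399  0.4188903 ]
```

View pics/s12.png

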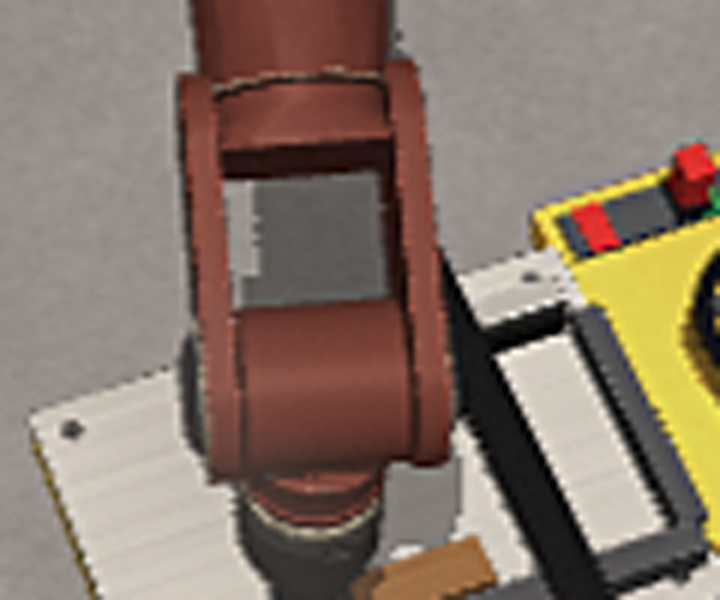

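Emit:
{"name": "step_arm", "arguments": {"motion": [[-0.0015,0.02,0,0,0,0,255],[-0.003,0.045,0,0,0,0,255],[-0.005,0.07,0,0,0,0,255],[-0.007,0.095,0,0,0,0,255],[-0.0088,0.12,0,0,0,0,255],[-0.0089,0.1227,0,0,0,0,255],[-0.0089,0.1227,0,0,0,0,255]]}}

```text
time: 20.1
tool_pos: [0.6488, 0.0112, 0.0442]
tool_rot: [-0.0, 0.681, 0.732, 0.0]
contact_force: [-0.6, 1.5, 2.1]
gripper_width: 0.339
```

Emit:
{"name": "step_arm", "arguments": {"motion": [[0,0,0,0,0,0,130],[0,0,0,0,0,0,130],[0,0,0,0,0,0,130],[0,0,0.08,0,0,0,130],[0,0,0.16,0,0,0,130],[0.0086,-0.12,0.16,0,0,0,255],[0.0086,-0.12,0.16,0,0,0,255],[0.0086,-0.12,0.16,0,0,0,255]]}}

```text
time: 20.9
tool_pos: [0.653, -0.0521, 0.1238]
tool_rot: [-0.0, 0.683, 0.731, -0.0]
contact_force: [-0.1, -0.0, -0.2]
gripper_width: 0.008
```

```bash
python3 - <<'E'
from h import *
S=grab("scene");crop(S,"s13",220,120,130,100,6)
T=grab("top");crop(T,"t13",160,110,140,110,5)
st=monitor.state(); print(toP(st["tool_pos"]),st["tool_rot"],st["time"],st["gripper_width"],st["contact_force"])
E
```

```text
[ 0.06523364 -0.0699423   0.12281764] [-1.05356813e-03  6.82047833e-01  7.31306729e-01 -3.34729441e-04] 21.0 0.0025229360903779394 [-0.27487755 -0.53579096 -1.00346793]
```

View pics/s13.png

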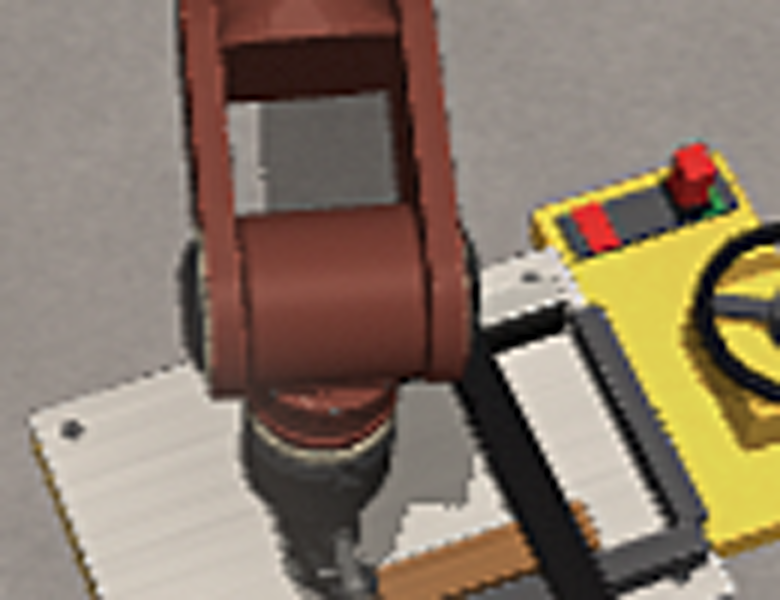

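View pics/t13.png

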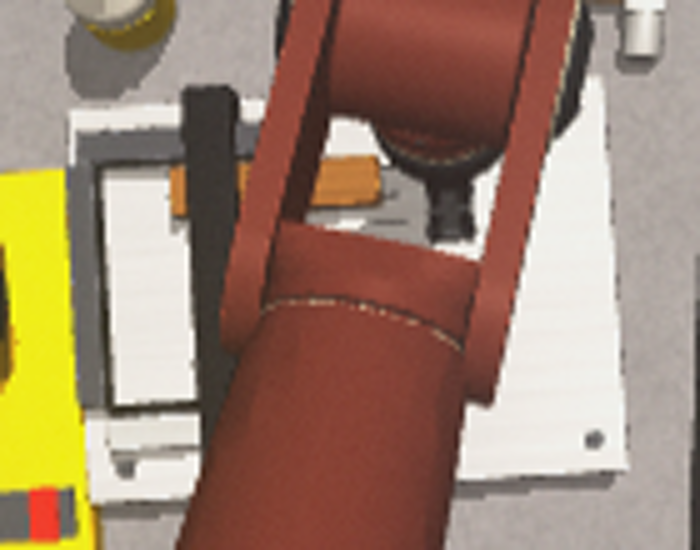

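Emit:
{"name": "step_arm", "arguments": {"motion": [[0,0,-0.08,0,0,0,255],[0,0,-0.152,0,0,0,255],[0,0,-0.152,0,0,0,255],[-0.0029,0.04,-0.152,0,0,0,255],[-0.0058,0.08,-0.152,0,0,0,255],[-0.0072,0.1,-0.152,0,0,0,255],[-0.0086,0.12,-0.152,0,0,0,255],[-0.01,0.14,-0.152,0,0,0,255],[-0.0106,0.147,-0.152,0,0,0,255],[-0.0106,0.147,-0.152,0,0,0,255]]}}

```text
time: 22.0
tool_pos: [0.6479, 0.0239, 0.0482]
tool_rot: [-0.0, 0.682, 0.732, 0.0]
contact_force: [0.0, -1.2, -0.8]
gripper_width: 0.002
```

```bash
python3 - <<'E'
from h import *
st=monitor.state(); print(toP(st["tool_pos"]),st["tool_rot"],st["time"],st["gripper_width"],st["contact_force"])
E
```

```text
[0.06604655 0.00410823 0.0481939 ] [-3.45136584e-05  6.81534161e-01  7.31786281e-01  1.56327109e-04] 22.0 0.0022520096261796217 [ 0.00640612 -1.22055907 -0.78816293]
```

Emit:
{"name": "step_arm", "arguments": {"motion": [[-0.0003,0.004,0,0,0,0,255],[-0.0006,0.008,0,0,0,0,255],[-0.0006,0.008,0,0,0,0,255]]}}

```text
time: 22.3
tool_pos: [0.6475, 0.0272, 0.0479]
tool_rot: [-0.0, 0.682, 0.731, -0.0]
contact_force: [-0.1, -0.3, -0.1]
gripper_width: -0.0
```

Emit:
{"name": "step_arm", "arguments": {"motion": [[-0.0003,0.004,0,0,0,0,255],[-0.0006,0.006,0,0,0,0,255],[-0.0006,0.006,0,0,0,0,255]]}}

```text
time: 22.6
tool_pos: [0.6475, 0.0292, 0.0481]
tool_rot: [0.001, 0.682, 0.732, -0.001]
contact_force: [1.1, -4.9, 0.1]
gripper_width: 0.001
```

```bash
python3 - <<'E'
from h import *
st=monitor.state(); print(toP(st["tool_pos"]),st["tool_rot"],st["time"],st["gripper_width"],st["contact_force"])
E
```

```text
[0.06605349 0.00944021 0.04805843] [ 9.18513346e-04  6.81737614e-01  7.31595946e-01 -5.94859514e-04] 22.6 0.0013404606791931689 [ 1.08936981 -4.91289063  0.05334535]
```

Emit:
{"name": "step_arm", "arguments": {"motion": [[0,-0.04,0,0,0,0,255],[0,-0.1,0.05,0,0,0,255],[-0.05,-0.2,0.14,0,0,0,120],[-0.1,-0.3,0.144,0,0,-0.0422,120],[-0.15,-0.4,0.144,0,0,-0.0422,120],[-0.2097,-0.5,0.144,0,0,-0.0422,120],[-0.2097,-0.6,0.144,0,0,-0.0422,120],[-0.2097,-0.7,0.144,0,0,-0.0422,120],[-0.2097,-0.7227,0.144,0,0,-0.0422,120],[-0.2097,-0.7227,0.144,0,0,-0.0422,120]]}}

```text
time: 23.6
tool_pos: [0.5417, -0.3359, 0.1205]
tool_rot: [0.001, 0.707, 0.708, -0.0]
contact_force: [-0.4, 0.7, 0.4]
gripper_width: 0.527
```

```bash
python3 - <<'E'
from h import *
st=monitor.state(); print(st["tool_pos"],st["time"])
S=grab("scene");crop(S,"s14",140,120,200,140,4)
T=grab("top");crop(T,"t14",130,100,280,180,2.8)
E
```

```text
[ 0.5417185  -0.33587888  0.12051451] 23.6
```

View pics/s14.png

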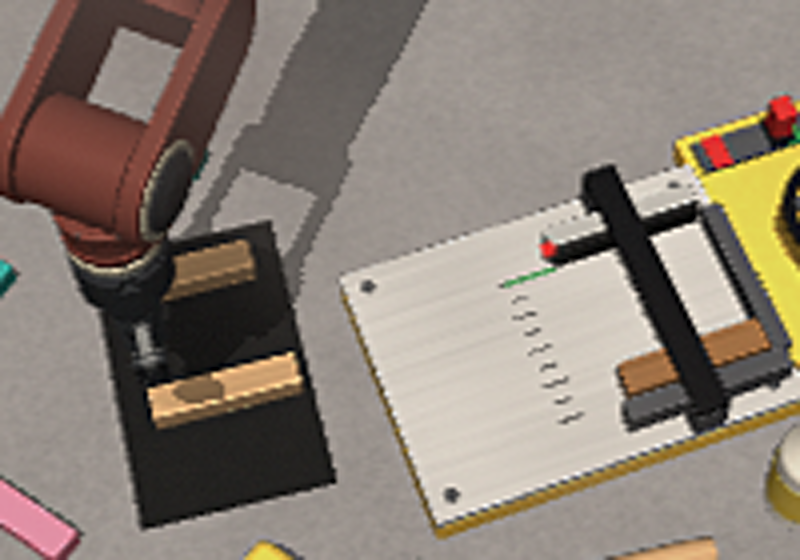

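View pics/t14.png

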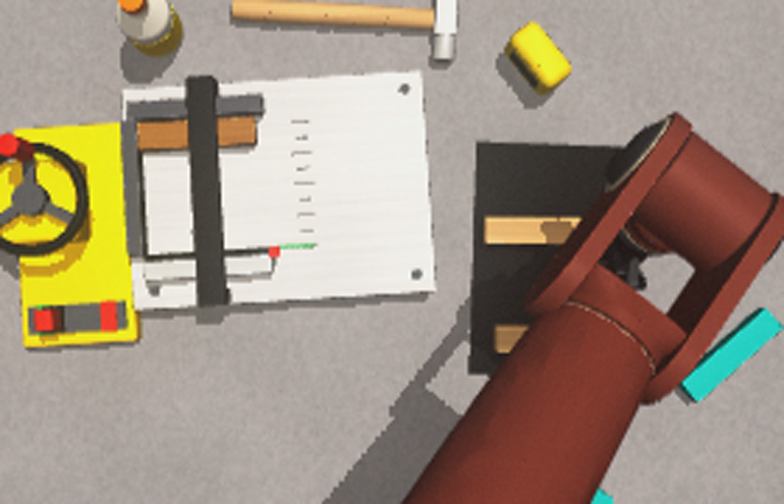

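Emit:
{"name": "step_arm", "arguments": {"motion": [[0,0,-0.1,0,0,0,120],[0,0,-0.19,0,0,0,120],[0,0,-0.226,0,0,0,120],[0,0,-0.226,0,0,0,120],[0,0,-0.226,0,0,0,255],[0,0,-0.226,0,0,0,255],[0,0,-0.226,0,0,0,255],[0,0,-0.226,0,0,0,255]]}}

```text
time: 24.5
tool_pos: [0.5432, -0.331, 0.0081]
tool_rot: [0.001, 0.705, 0.71, 0.0]
contact_force: [0.7, 1.0, 3.2]
gripper_width: 0.338
```

```bash
python3 - <<'E'
from h import *
st=monitor.state(); print(st["tool_pos"],st["tool_rot"],st["time"],st["gripper_width"])
print(toW((.028,-.0705,.044)))
E
```

```text
[ 0.54319557 -0.33104997  0.00812415] [7.29467915e-04 7.04531644e-01 7.09672060e-01 4.44231066e-04] 24.5 0.33794126548110526
[ 0.61533249 -0.05325143  0.044     ]
```

Emit:
{"name": "step_arm", "arguments": {"motion": [[0,0,0.06,0,0,0,255],[0,0,0.14,0,0,0,255],[0.03,0.08,0.186,0,0,0.0422,255],[0.06,0.17,0.186,0,0,0.0422,255],[0.09,0.26,0.186,0,0,0.0422,255],[0.12,0.35,0.186,0,0,0.0422,255],[0.1459,0.44,0.186,0,0,0.0422,255],[0.1459,0.53,0.186,0,0,0.0422,255],[0.1459,0.5555,0.186,0,0,0.0422,255],[0.1459,0.5555,0.186,0,0,0.0422,255]]}}

```text
time: 25.5
tool_pos: [0.615, -0.0515, 0.0997]
tool_rot: [-0.0, 0.681, 0.733, -0.0]
contact_force: [-0.2, -0.3, -1.1]
gripper_width: 0.337
```

Emit:
{"name": "step_arm", "arguments": {"motion": [[0,0,-0.06,0,0,0,255],[0,0,-0.1,0,0,0,255],[0,0,-0.112,0,0,0,255],[0,0,-0.112,0,0,0,255],[0,0,-0.112,0,0,0,255]]}}

```text
time: 26.0
tool_pos: [0.6156, -0.0549, 0.0443]
tool_rot: [0.0, 0.682, 0.731, -0.0]
contact_force: [-0.3, 0.0, -0.8]
gripper_width: 0.336
```

```bash
python3 - <<'E'
from h import *
S=grab("scene");crop(S,"s15",140,120,200,140,4)
st=monitor.state(); print(toP(st["tool_pos"]),st["tool_rot"],st["time"],st["gripper_width"],st["contact_force"])
E
```

```text
[ 0.02814174 -0.0719383   0.04428199] [3.83703425e-04 6.82290339e-01 7.31081217e-01 1.24345280e-05] 26.05 0.3342147466675777 [-0.44859933 -0.16507333  0.20149671]
```

View pics/s15.png

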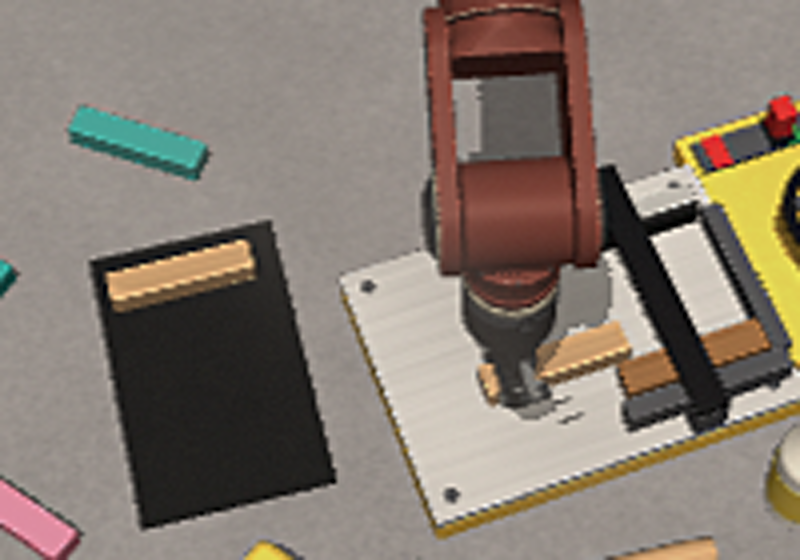

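Emit:
{"name": "step_arm", "arguments": {"motion": [[-0.0015,0.02,0,0,0,0,255],[-0.003,0.045,0,0,0,0,255],[-0.005,0.07,0,0,0,0,255],[-0.007,0.095,0,0,0,0,255],[-0.0087,0.12,0,0,0,0,255],[-0.0087,0.1207,0,0,0,0,255],[-0.0087,0.1207,0,0,0,0,255]]}}

```text
time: 26.75
tool_pos: [0.611, 0.0079, 0.0441]
tool_rot: [-0.0, 0.681, 0.732, 0.0]
contact_force: [0.3, 0.8, 0.5]
gripper_width: 0.342
```

Emit:
{"name": "step_arm", "arguments": {"motion": [[0,0,0,0,0,0,140],[0,0,0,0,0,0,140],[0,0,0,0,0,0,140],[0,0,0.08,0,0,0,140],[0,0,0.16,0,0,0,140],[0.0086,-0.12,0.16,0,0,0,255],[0.0086,-0.12,0.16,0,0,0,255],[0.0086,-0.12,0.16,0,0,0,255]]}}

```text
time: 27.55
tool_pos: [0.6153, -0.0547, 0.1239]
tool_rot: [-0.0, 0.683, 0.731, -0.0]
contact_force: [-0.4, 0.3, -0.5]
gripper_width: -0.0
```

```bash
python3 - <<'E'
from h import *
S=grab("scene");crop(S,"s16",200,120,150,110,5)
T=grab("top");crop(T,"t16",160,110,140,110,5)
st=monitor.state(); print(toP(st["tool_pos"]),st["tool_rot"],st["time"],st["gripper_width"],st["contact_force"])
E
```

```text
[ 0.02727708 -0.0698162   0.12286293] [-1.08546568e-03  6.82010594e-01  7.31341424e-01 -3.05350946e-04] 27.65 -0.0029622141875801796 [ 0.0848757  -0.13668873 -0.29024845]
```

View pics/s16.png

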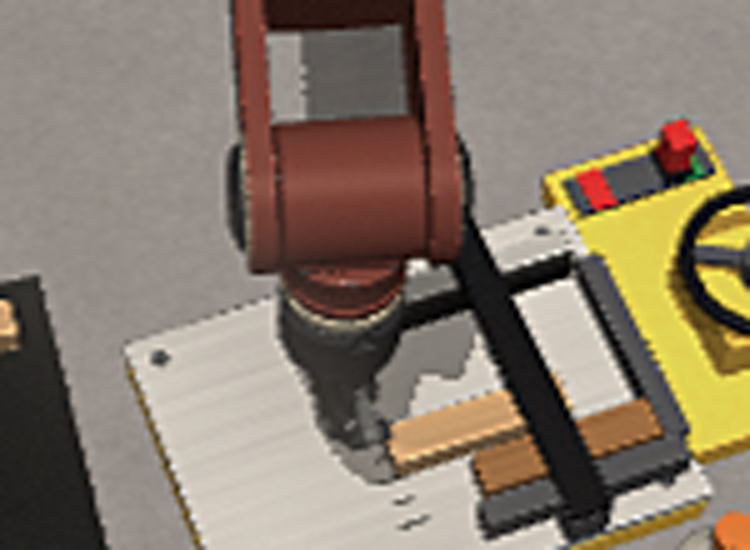

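View pics/t16.png

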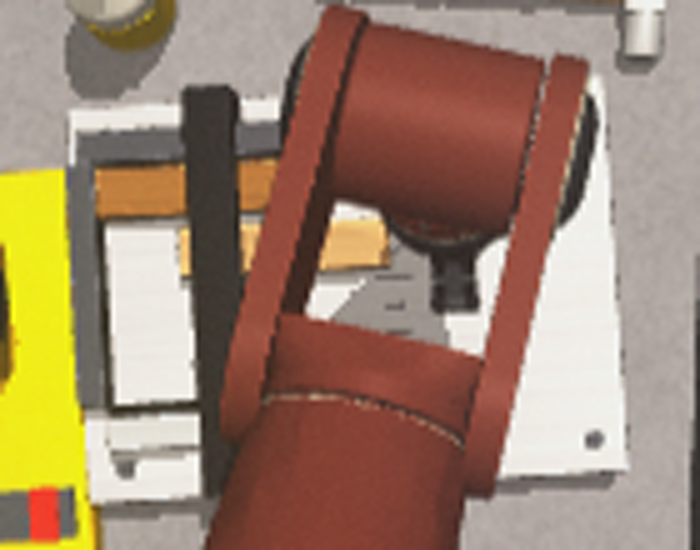

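Emit:
{"name": "step_arm", "arguments": {"motion": [[0,0,-0.08,0,0,0,255],[0,0,-0.152,0,0,0,255],[0,0,-0.152,0,0,0,255],[-0.0029,0.04,-0.152,0,0,0,255],[-0.0058,0.08,-0.152,0,0,0,255],[-0.0072,0.1,-0.152,0,0,0,255],[-0.0086,0.12,-0.152,0,0,0,255],[-0.01,0.14,-0.152,0,0,0,255],[-0.0108,0.15,-0.152,0,0,0,255],[-0.0108,0.15,-0.152,0,0,0,255]]}}

```text
time: 28.65
tool_pos: [0.6099, 0.0227, 0.0482]
tool_rot: [-0.0, 0.682, 0.732, 0.0]
contact_force: [-0.0, 0.5, -0.5]
gripper_width: -0.002
```

Emit:
{"name": "step_arm", "arguments": {"motion": [[-0.0003,0.004,0,0,0,0,255],[-0.0006,0.008,0,0,0,0,255],[-0.0008,0.011,0,0,0,0,255],[-0.0008,0.011,0,0,0,0,255]]}}

```text
time: 29.05
tool_pos: [0.6098, 0.0264, 0.048]
tool_rot: [0.001, 0.682, 0.732, -0.001]
contact_force: [0.8, -5.9, -1.2]
gripper_width: -0.006
```

```bash
python3 - <<'E'
from h import *
st=monitor.state(); print(toP(st["tool_pos"]),st["tool_pos"],st["time"],st["contact_force"])
E
```

```text
[0.02821294 0.00931204 0.04800734] [0.60979939 0.02636886 0.04800734] 29.05 [ 0.77831567 -5.87852004 -1.16563358]
```

Emit:
{"name": "step_arm", "arguments": {"motion": [[0,-0.04,0,0,0,0,255],[0,-0.1,0.05,0,0,0,255],[-0.05,-0.18,0.14,0,0,0,120],[-0.11,-0.25,0.144,0,0,-0.0387,120],[-0.17,-0.32,0.144,0,0,-0.0387,120],[-0.23,-0.4,0.144,0,0,-0.0387,120],[-0.28,-0.48,0.144,0,0,-0.0387,120],[-0.33,-0.56,0.144,0,0,-0.0387,120],[-0.37,-0.65,0.144,0,0,-0.0387,120],[-0.3796,-0.72,0.144,0,0,-0.0387,120]]}}

```text
time: 30.05
tool_pos: [0.4178, -0.3342, 0.12]
tool_rot: [-0.0, 0.704, 0.711, 0.0]
contact_force: [1.0, 0.6, 0.4]
gripper_width: 0.531
```

Emit:
{"name": "step_arm", "arguments": {"motion": [[0,-0.0259,0,0,0,0,120],[0,-0.0259,0,0,0,0,120],[0,-0.0259,0,0,0,0,120]]}}

```text
time: 30.35
tool_pos: [0.42, -0.3443, 0.1196]
tool_rot: [-0.001, 0.703, 0.712, 0.0]
contact_force: [-0.1, 0.0, 0.1]
gripper_width: 0.53
```

```bash
python3 - <<'E'
from h import *
st=monitor.state(); print(st["tool_pos"],st["time"])
S=grab("scene");crop(S,"s17",140,120,200,140,4)
T=grab("top");crop(T,"t17",130,100,280,180,2.8)
E
```

```text
[ 0.41997639 -0.34428561  0.11959145] 30.35
```

View pics/s17.png

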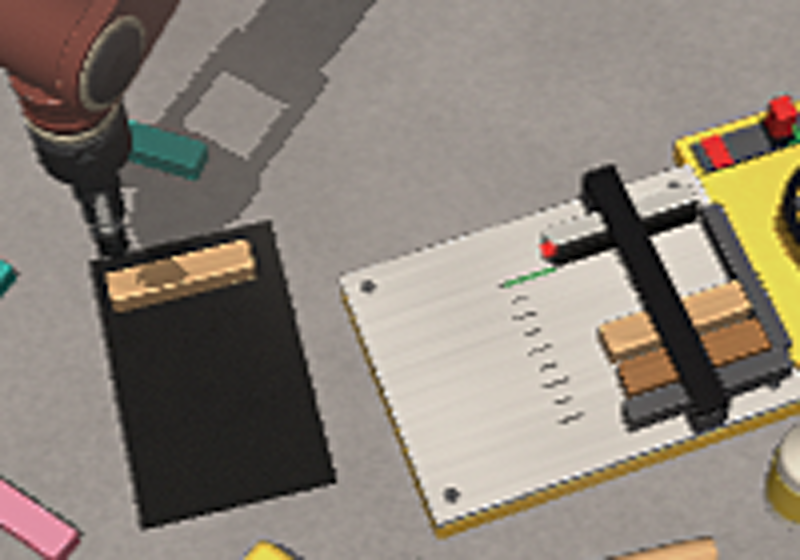

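View pics/t17.png

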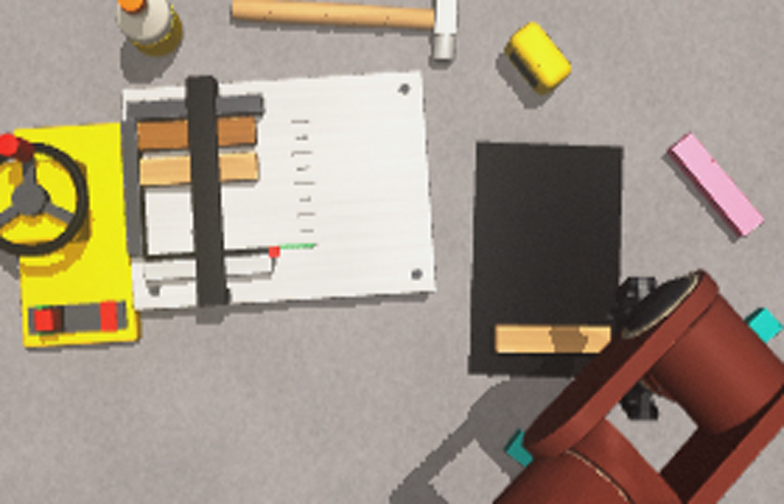

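Emit:
{"name": "step_arm", "arguments": {"motion": [[0,0,-0.1,0,0,0,120],[0,0,-0.19,0,0,0,120],[0,0,-0.226,0,0,0,120],[0,0,-0.226,0,0,0,120],[0,0,-0.226,0,0,0,255],[0,0,-0.226,0,0,0,255],[0,0,-0.226,0,0,0,255],[0,0,-0.226,0,0,0,255]]}}

```text
time: 31.25
tool_pos: [0.4199, -0.3453, 0.0073]
tool_rot: [0.0, 0.703, 0.712, -0.0]
contact_force: [-0.0, -1.3, -0.6]
gripper_width: 0.338
```

```bash
python3 - <<'E'
from h import *
st=monitor.state(); print(st["tool_pos"],st["tool_rot"],st["time"],st["gripper_width"])
print(toW((-.012,-.0705,.044))-np.array([.4197,-.3454,.007]))
E
```

```text
[ 0.41990163 -0.34526487  0.00734626] [ 2.72323238e-04  7.02554699e-01  7.11629693e-01 -2.22178253e-05] 31.25 0.3377000791413953
[0.15573627 0.28926906 0.037     ]
```

Emit:
{"name": "step_arm", "arguments": {"motion": [[0,0,0.06,0,0,0,255],[0,0,0.14,0,0,0,255],[0.05,0.06,0.186,0,0,0.0387,255],[0.1,0.13,0.186,0,0,0.0387,255],[0.15,0.2,0.186,0,0,0.0387,255],[0.2,0.28,0.186,0,0,0.0387,255],[0.25,0.36,0.186,0,0,0.0387,255],[0.29,0.44,0.186,0,0,0.0387,255],[0.3115,0.52,0.186,0,0,0.0387,255],[0.3115,0.5785,0.186,0,0,0.0387,255]]}}

```text
time: 32.25
tool_pos: [0.5765, -0.0537, 0.1003]
tool_rot: [0.0, 0.681, 0.732, 0.0]
contact_force: [0.4, -0.7, -1.0]
gripper_width: 0.339
```

Emit:
{"name": "step_arm", "arguments": {"motion": [[0,0,0,0,0,0,255],[0,0,-0.06,0,0,0,255],[0,0,-0.1,0,0,0,255],[0,0,-0.112,0,0,0,255],[0,0,-0.112,0,0,0,255],[0,0,-0.112,0,0,0,255]]}}

```text
time: 32.85
tool_pos: [0.5757, -0.0569, 0.0444]
tool_rot: [0.0, 0.682, 0.731, 0.0]
contact_force: [0.3, 0.9, -0.3]
gripper_width: 0.335
```

```bash
python3 - <<'E'
from h import *
S=grab("scene");crop(S,"s18",200,120,150,110,5)
T=grab("top");crop(T,"t18",160,110,140,110,5)
st=monitor.state(); print(toP(st["tool_pos"]),st["tool_rot"],st["time"],st["gripper_width"],st["contact_force"])
E
```

```text
[-0.01173921 -0.07105273  0.0444459 ] [4.07244199e-04 6.81926269e-01 7.31420792e-01 1.50726177e-04] 32.95 0.33565044506506836 [-0.08113371  0.19702851 -1.20687831]
```

View pics/s18.png

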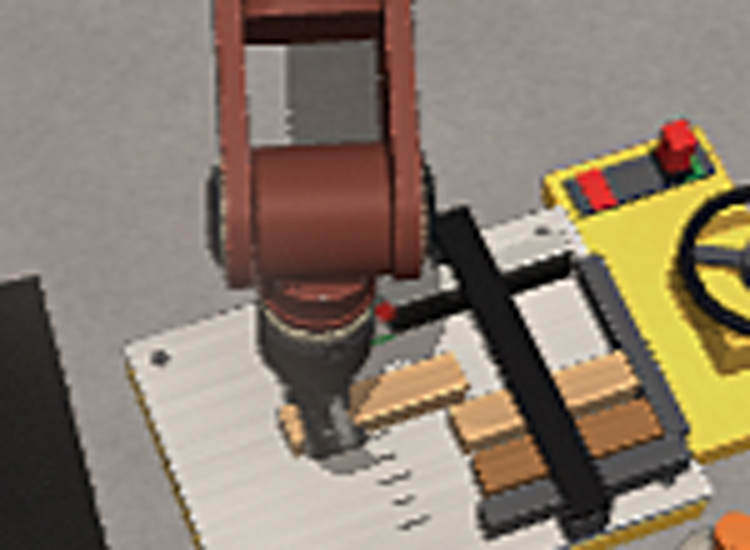

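Emit:
{"name": "step_arm", "arguments": {"motion": [[-0.0015,0.02,0,0,0,0,255],[-0.003,0.045,0,0,0,0,255],[-0.005,0.07,0,0,0,0,255],[-0.007,0.095,0,0,0,0,255],[-0.0087,0.12,0,0,0,0,255],[-0.0087,0.1207,0,0,0,0,255],[-0.0087,0.1207,0,0,0,0,255]]}}

```text
time: 33.65
tool_pos: [0.5711, 0.0048, 0.044]
tool_rot: [0.0, 0.681, 0.732, -0.0]
contact_force: [-0.9, -0.2, -1.1]
gripper_width: 0.335
```

Emit:
{"name": "step_arm", "arguments": {"motion": [[0,0,0,0,0,0,140],[0,0,0,0,0,0,140],[0,0,0,0,0,0,140],[0,0,0.08,0,0,0,140],[0,0,0.16,0,0,0,140],[0.0086,-0.12,0.16,0,0,0,255],[0.0086,-0.12,0.16,0,0,0,255],[0.0086,-0.12,0.16,0,0,0,255]]}}

```text
time: 34.45
tool_pos: [0.5754, -0.0574, 0.1241]
tool_rot: [-0.0, 0.683, 0.731, 0.0]
contact_force: [-0.2, 0.2, -0.9]
gripper_width: 0.001
```

```bash
python3 - <<'E'
from h import *
S=grab("scene");crop(S,"s19",200,120,150,110,5)
T=grab("top");crop(T,"t19",160,110,140,110,5)
st=monitor.state(); print(toP(st["tool_pos"]),st["tool_rot"],st["time"],st["gripper_width"],st["contact_force"])
E
```

```text
[-0.01267494 -0.06977973  0.12298104] [-1.02941546e-03  6.82034977e-01  7.31318787e-01 -2.49711052e-04] 34.55 -0.002494793545910917 [0.13780235 0.23395259 0.54608314]
```

View pics/s19.png

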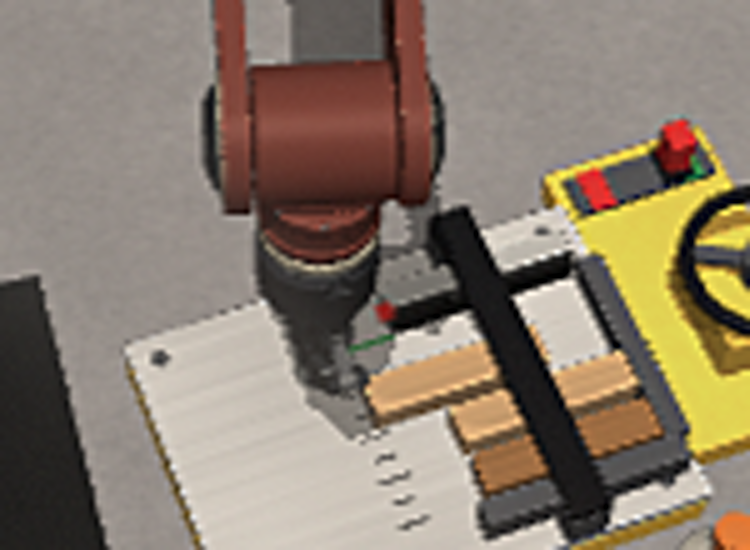

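Emit:
{"name": "step_arm", "arguments": {"motion": [[0,0,-0.08,0,0,0,255],[0,0,-0.152,0,0,0,255],[0,0,-0.152,0,0,0,255],[-0.0029,0.04,-0.152,0,0,0,255],[-0.0058,0.08,-0.152,0,0,0,255],[-0.0072,0.1,-0.152,0,0,0,255],[-0.0086,0.12,-0.152,0,0,0,255],[-0.01,0.14,-0.152,0,0,0,255],[-0.0108,0.15,-0.152,0,0,0,255],[-0.0108,0.15,-0.152,0,0,0,255]]}}

```text
time: 35.55
tool_pos: [0.57, 0.0198, 0.0482]
tool_rot: [-0.0, 0.682, 0.732, 0.0]
contact_force: [0.2, -1.2, 0.1]
gripper_width: 0.002
```

Emit:
{"name": "step_arm", "arguments": {"motion": [[-0.0003,0.004,0,0,0,0,255],[-0.0006,0.008,0,0,0,0,255],[-0.0008,0.011,0,0,0,0,255],[-0.0008,0.011,0,0,0,0,255]]}}

```text
time: 35.95
tool_pos: [0.57, 0.0234, 0.0481]
tool_rot: [0.001, 0.682, 0.732, -0.001]
contact_force: [1.6, -5.7, -0.0]
gripper_width: 0.002
```

```bash
python3 - <<'E'
from h import *
st=monitor.state(); print(toP(st["tool_pos"]),st["tool_pos"],st["time"],st["contact_force"])
E
```

```text
[-0.01172359  0.00918233  0.0480709 ] [0.56997581 0.02336456 0.0480709 ] 35.95 [ 1.58984163 -5.71297884 -0.04678999]
```

Emit:
{"name": "step_arm", "arguments": {"motion": [[0,-0.05,0,0,0,0,255],[0,-0.06,0.08,0,0,0,255],[0,-0.06,0.17,0,0,0,200],[0,-0.06,0.26,0,0,0,100],[0.02,0.03,0.304,0,0,0,100],[0.04,0.12,0.304,0,0,0,100],[0.06,0.21,0.304,0,0,0,100],[0.08,0.3,0.304,0,0,0,100],[0.0878,0.39,0.304,0,0,0,100],[0.0878,0.48,0.304,0,0,0,100]]}}

```text
time: 36.95
tool_pos: [0.6136, 0.2666, 0.1996]
tool_rot: [-0.0, 0.682, 0.731, -0.0]
contact_force: [0.3, 0.9, -0.5]
gripper_width: 0.604
```

Emit:
{"name": "step_arm", "arguments": {"motion": [[0,0.0266,0,0,0,0,100],[0,0.0266,0,0,0,0,100],[0,0.0266,0,0,0,0,100]]}}

```text
time: 37.25
tool_pos: [0.6134, 0.2771, 0.1996]
tool_rot: [0.0, 0.682, 0.731, -0.001]
contact_force: [0.2, 0.2, -0.5]
gripper_width: 0.608
```

```bash
python3 - <<'E'
from h import *
st=monitor.state(); print(st["tool_pos"],st["time"])
S=grab("scene");crop(S,"s20",210,80,180,140,4)
T=grab("top");crop(T,"t20",120,90,190,140,4)
E
```

```text
[0.613431   0.27712841 0.19961252] 37.25
```

View pics/s20.png

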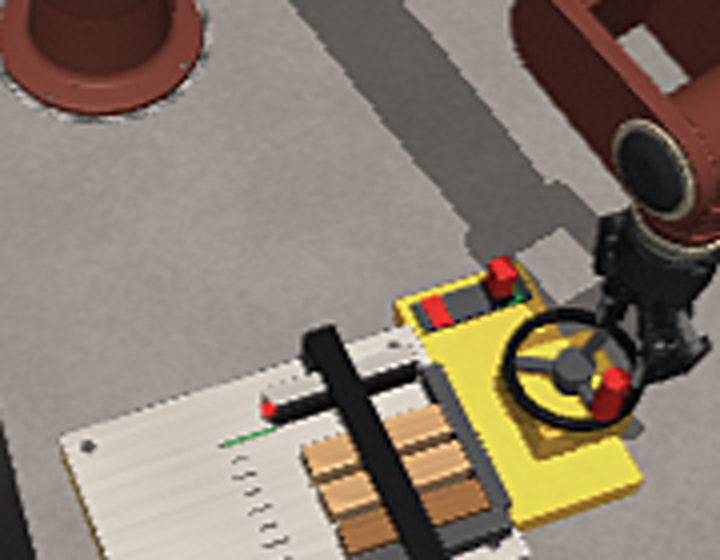

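View pics/t20.png

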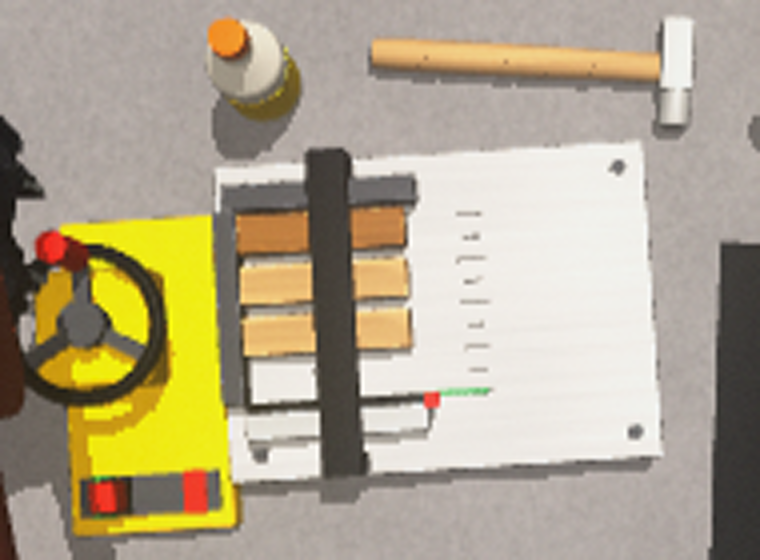

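```bash
python3 - <<'E'
from h import *
T=grab("top");S=grab("scene")
for q in (toP(unproj(T,(120+52.5/4-.5,90+245.5/4-.5),.162)),toP(unproj(S,(210+(615+.5)/4-.5,80+(378.5)/4-.5),.162))):
    print(q,np.arctan2(q[1]-.26,q[0]),np.hypot(q[0],q[1]-.26))
print(toP(unproj(T,(120+84.5/4-.5,90+322.5/4-.5),.1)))
print(eyes.pinpoint("crank_handle","top")[:2],eyes.pinpoint("crank_handle","scene")[:2])
E
```

```text
[0.05021529 0.26075232 0.162     ] 0.014980765182363607 0.05022092765535312
[0.05020641 0.25920933 0.162     ] -0.01574715038304851 0.05021263392864438
[0.00136935 0.26072959 0.1       ]
[{'uv': [178.6, 168.4], 'p': 0.68}, {'uv': [136.2, 154.7], 'p': 0.4}] [{'uv': [363.3, 175.3], 'p': 0.54}, {'uv': [213.8, 268.7], 'p': 0.39}]
```

Emit:
{"name": "step_arm", "arguments": {"motion": [[0,0,-0.08,0,0,0,100],[0,0,-0.14,0,0,0,100],[0,0,-0.162,0,0,0,100],[0,0,-0.162,0,0,0,100],[0,0,-0.162,0,0,0,255],[0,0,-0.162,0,0,0,255],[0,0,-0.162,0,0,0,255],[0,0,-0.162,0,0,0,255],[0,0,-0.162,0,0,0,255]]}}

```text
time: 38.45
tool_pos: [0.6137, 0.2783, 0.122]
tool_rot: [0.0, 0.682, 0.732, 0.0]
contact_force: [-4.4, -0.4, 4.2]
gripper_width: 0.266
```

```bash
python3 - <<'E'
from h import *
st=monitor.state(); q=toP(st["tool_pos"]);print(st["contact_force"],st["time"],st["gripper_width"],q,np.arctan2(q[1]-.26,q[0]),np.hypot(q[0],q[1]-.26))
E
python3 circ.py 0 -.4 10;python3 circ.py -4 -.4 10;
```

```text
[-4.40554472 -0.41554722  4.21294192] 38.45 0.2656188507342176 [0.05029183 0.26035068 0.12197449] 0.0069727073006098286 0.05029304765329019
[[-0.0051, -0.0394, 0, 0, 0, 0, 255], [-0.0251, -0.0737, 0, 0, 0, 0, 255], [-0.0569, -0.0976, 0, 0, 0, 0, 255], [-0.0955, -0.1071, 0, 0, 0, 0, 255], [-0.1347, -0.1009, 0, 0, 0, 0, 255], [-0.1684, -0.0799, 0, 0, 0, 0, 255], [-0.1913, -0.0474, 0, 0, 0, 0, 255], [-0.1997, -0.0086, 0, 0, 0, 0, 255], [-0.1924, 0.0305, 0, 0, 0, 0, 255], [-0.1704, 0.0636, 0, 0, 0, 0, 255]] end -4.0
[[0.0331, 0.0219, 0, 0, 0, 0, 255], [0.0722, 0.0292, 0, 0, 0, 0, 255], [0.111, 0.0207, 0, 0, 0, 0, 255], [0.1435, -0.0022, 0, 0, 0, 0, 255], [0.1644, -0.036, 0, 0, 0, 0, 255], [0.1705, -0.0753, 0, 0, 0, 0, 255], [0.1609, -0.1138, 0, 0, 0, 0, 255], [0.137, -0.1456, 0, 0, 0, 0, 255], [0.1027, -0.1655, 0, 0, 0, 0, 255], [0.0633, -0.1705, 0, 0, 0, 0, 255]] end -8.0
```

Emit:
{"name": "step_arm", "arguments": {"motion": [[-0.0051,-0.0394,0,0,0,0,255],[-0.0251,-0.0737,0,0,0,0,255],[-0.0569,-0.0976,0,0,0,0,255],[-0.0955,-0.1071,0,0,0,0,255],[-0.1347,-0.1009,0,0,0,0,255],[-0.1684,-0.0799,0,0,0,0,255],[-0.1913,-0.0474,0,0,0,0,255],[-0.1997,-0.0086,0,0,0,0,255],[-0.1924,0.0305,0,0,0,0,255],[-0.1704,0.0636,0,0,0,0,255]]}}

```text
time: 39.45
tool_pos: [0.5295, 0.3102, 0.122]
tool_rot: [0.002, 0.681, 0.732, 0.001]
contact_force: [5.8, -9.8, 1.7]
gripper_width: 0.267
```

```bash
python3 - <<'E'
from h import *
S=grab("scene");crop(S,"s21",210,80,180,140,4)
st=monitor.state(); q=toP(st["tool_pos"]);print(st["contact_force"],st["time"],st["gripper_width"],q,np.arctan2(q[1]-.26,q[0]),np.hypot(q[0],q[1]-.26))
E
```

```text
[4.6329576  0.56736106 4.00392455] 39.5 0.2614774363518149 [-0.02902363  0.2997387   0.12197789] 2.2016100150269193 0.04920909522722177
```

View pics/s21.png

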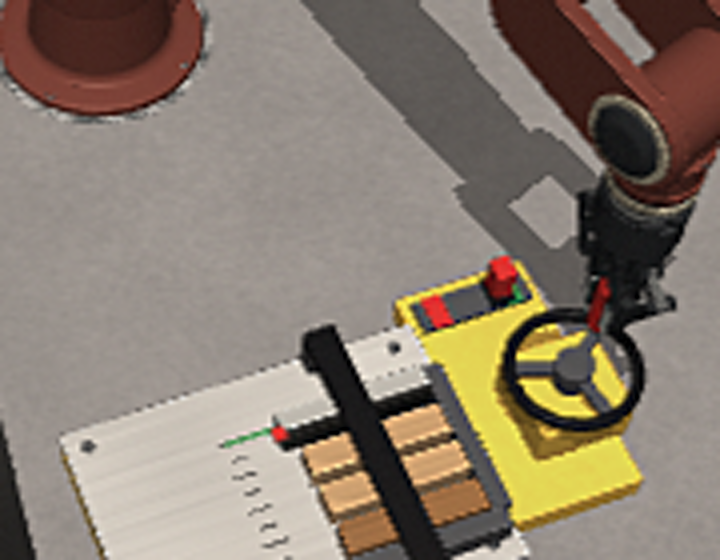

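Jaw is advancing correctly; next four radians, more slowly.

Emit:
{"name": "step_arm", "arguments": {"motion": [[0.0331,0.0219,0,0,0,0,255],[0.0722,0.0292,0,0,0,0,255],[0.111,0.0207,0,0,0,0,255],[0.1435,-0.0022,0,0,0,0,255],[0.1644,-0.036,0,0,0,0,255],[0.1705,-0.0753,0,0,0,0,255],[0.1609,-0.1138,0,0,0,0,255],[0.137,-0.1456,0,0,0,0,255],[0.1027,-0.1655,0,0,0,0,255],[0.0633,-0.1705,0,0,0,0,255]]}}

```text
time: 40.5
tool_pos: [0.5623, 0.2235, 0.122]
tool_rot: [0.003, 0.682, 0.731, 0.002]
contact_force: [4.7, 1.9, 2.4]
gripper_width: 0.27
```

```bash
python3 - <<'E'
from h import *
S=grab("scene");crop(S,"s22",210,80,180,140,4);T=grab("top");crop(T,"t22",120,90,190,140,4)
st=monitor.state(); q=toP(st["tool_pos"]);print(st["contact_force"],st["time"],st["gripper_width"],q,np.arctan2(q[1]-.26,q[0])-2*np.pi,np.hypot(q[0],q[1]-.26))
E
python3 circ.py -8 -.2 6
```

```text
[-2.6570562  -5.28799568  4.33526189] 40.6 0.2632351923066314 [-0.00753749  0.20982194  0.12199222] -8.003081680672143 0.0507410183074081
[[-0.0197, 0.0035, 0, 0, 0, 0, 255], [-0.0383, 0.0108, 0, 0, 0, 0, 255], [-0.055, 0.0216, 0, 0, 0, 0, 255], [-0.0693, 0.0355, 0, 0, 0, 0, 255], [-0.0805, 0.0521, 0, 0, 0, 0, 255], [-0.0882, 0.0705, 0, 0, 0, 0, 255]] end -9.2
```

View pics/s22.png

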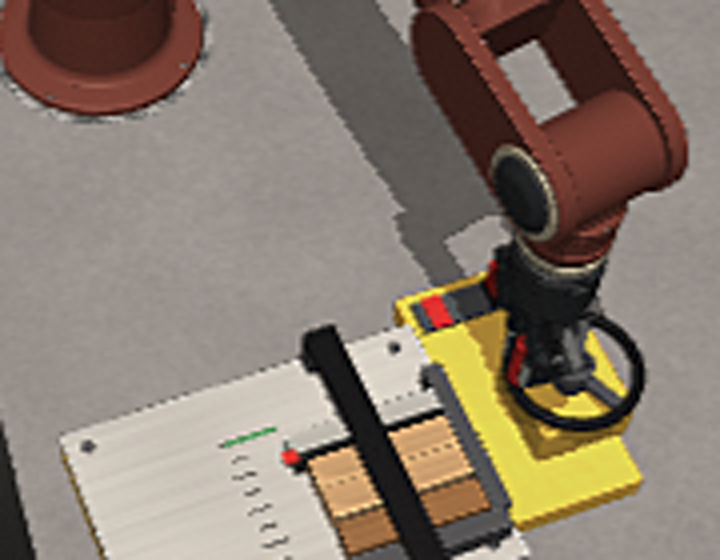

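Emit:
{"name": "step_arm", "arguments": {"motion": [[-0.0197,0.0035,0,0,0,0,255],[-0.0383,0.0108,0,0,0,0,255],[-0.055,0.0216,0,0,0,0,255],[-0.0693,0.0355,0,0,0,0,255],[-0.0805,0.0521,0,0,0,0,255],[-0.0882,0.0705,0,0,0,0,255],[-0.0882,0.0705,0,0,0,0,255]]}}

```text
time: 41.3
tool_pos: [0.5156, 0.2611, 0.1219]
tool_rot: [-0.0, 0.681, 0.732, 0.001]
contact_force: [-5.7, -0.7, 7.3]
gripper_width: 0.266
```

```bash
cat > st.py <<'E'
from h import *
st=monitor.state(); q=toP(st["tool_pos"]);a=np.arctan2(q[1]-.26,q[0]); F=st["contact_force"]
t=np.array([-np.sin(a+.07205),np.cos(a+.07205)]);r=np.array([np.cos(a+.07205),np.sin(a+.07205)])
print("Ftan",F[:2]@t,"Frad",F[:2]@r,st["time"],st["gripper_width"],a-2*np.pi,a-4*np.pi,np.hypot(q[0],q[1]-.26))
E
python3 st.py;python3 circ.py -9.2 -.15 2;python3 circ.py -9.5 -.1 3
```

```text
Ftan -0.8119798108626979 Frad 5.726918174522315 41.3 0.2661131389231893 -9.226753493526004 -15.50993880070559 0.049853717958010746
[[-0.0033, 0.0146, 0, 0, 0, 0, 255], [-0.0044, 0.0296, 0, 0, 0, 0, 255]] end -9.5
[[0.0005, 0.01, 0, 0, 0, 0, 255], [0.0021, 0.0199, 0, 0, 0, 0, 255], [0.0046, 0.0295, 0, 0, 0, 0, 255]] end -9.8
```

Emit:
{"name": "step_arm", "arguments": {"motion": [[-0.0033,0.0146,0,0,0,0,255],[-0.0044,0.0296,0,0,0,0,255],[-0.0044,0.0296,0,0,0,0,255],[-0.0044,0.0296,0,0,0,0,255]]}}

```text
time: 41.7
tool_pos: [0.514, 0.2761, 0.122]
tool_rot: [-0.0, 0.681, 0.732, 0.001]
contact_force: [-3.4, 1.1, 6.0]
gripper_width: 0.267
```

```bash
python3 st.py
```

```text
Ftan -1.0174616099894447 Frad 3.4867277910015324 41.7 0.26668822226536865 -3.2493511580245826 -9.532536465204169 0.04961902717785996
```

Emit:
{"name": "step_arm", "arguments": {"motion": [[0.0005,0.01,0,0,0,0,255],[0.0021,0.0199,0,0,0,0,255],[0.0046,0.0295,0,0,0,0,255],[0.0046,0.0295,0,0,0,0,255],[0.0046,0.0295,0,0,0,0,255]]}}

```text
time: 42.2
tool_pos: [0.5169, 0.2905, 0.122]
tool_rot: [0.0, 0.682, 0.732, 0.002]
contact_force: [-2.5, -0.8, 5.3]
gripper_width: 0.269
```

```bash
python3 st.py; python3 circ.py -9.8 -.1 3; python3 - <<'E'
from h import *
S=grab("scene");crop(S,"s23",210,80,180,140,4);T=grab("top");crop(T,"t23",120,90,190,140,4)
E
```

```text
Ftan 1.5567382271832437 Frad 2.061668217822047 42.2 0.26909489948489607 -3.545934982306111 -9.829120289485697 0.04942718858797119
[[0.0035, 0.0094, 0, 0, 0, 0, 255], [0.0078, 0.0184, 0, 0, 0, 0, 255], [0.0131, 0.0269, 0, 0, 0, 0, 255]] end -10.100000000000001
```

View pics/s23.png

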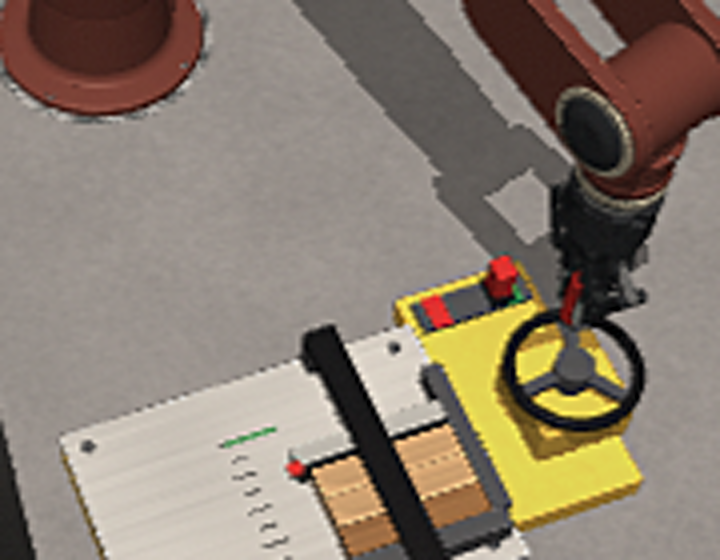

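View pics/t23.png

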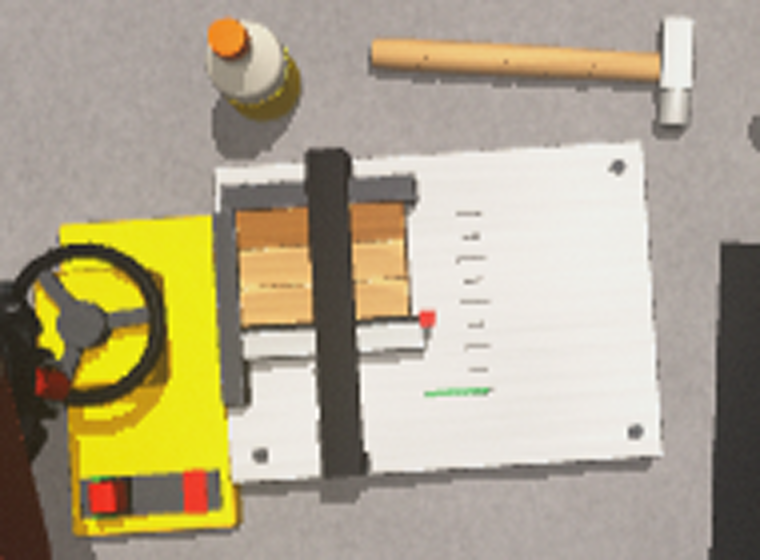

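Emit:
{"name": "step_arm", "arguments": {"motion": [[0.0035,0.0094,0,0,0,0,255],[0.0078,0.0184,0,0,0,0,255],[0.0131,0.0269,0,0,0,0,255],[0.0131,0.0269,0,0,0,0,255],[0.0131,0.0269,0,0,0,0,255]]}}

```text
time: 42.8
tool_pos: [0.5239, 0.3036, 0.122]
tool_rot: [0.001, 0.682, 0.732, 0.002]
contact_force: [-0.3, -1.1, 5.4]
gripper_width: 0.266
```

```bash
python3 st.py; python3 circ.py -10.1 -.05 4
```

```text
Ftan 1.0589521488571305 Frad -0.34413170520999115 42.8 0.26592336475320527 -3.847124242637063 -10.13030954981665 0.049288135853023274
[[0.0029, 0.004, 0, 0, 0, 0, 255], [0.0061, 0.0079, 0, 0, 0, 0, 255], [0.0094, 0.0117, 0, 0, 0, 0, 255], [0.0129, 0.0152, 0, 0, 0, 0, 255]] end -10.299999999999999
```

Emit:
{"name": "step_arm", "arguments": {"motion": [[0.0029,0.004,0,0,0,0,255],[0.0061,0.0079,0,0,0,0,255],[0.0094,0.0117,0,0,0,0,255]]}}

```text
time: 43.1
tool_pos: [0.5279, 0.3083, 0.1219]
tool_rot: [0.001, 0.682, 0.732, -0.0]
contact_force: [-4.8, -6.8, 8.7]
gripper_width: 0.265
```

```bash
python3 st.py; python3 circ.py -10.25 -.05 4
```

```text
Ftan 8.23452102813213 Frad -1.2298266687337596 43.1 0.2651603964306126 -3.973006172715066 -10.256191479894653 0.049263419493251526
[[0.0035, 0.0036, 0, 0, 0, 0, 255], [0.0072, 0.0069, 0, 0, 0, 0, 255], [0.011, 0.0101, 0, 0, 0, 0, 255], [0.015, 0.0131, 0, 0, 0, 0, 255]] end -10.45
```

Emit:
{"name": "step_arm", "arguments": {"motion": [[0.0035,0.0036,0,0,0,0,255],[0.0035,0.0036,0,0,0,0,255]]}}

```text
time: 43.3
tool_pos: [0.5293, 0.3097, 0.122]
tool_rot: [0.001, 0.682, 0.732, -0.001]
contact_force: [-5.4, -6.6, 8.6]
gripper_width: 0.266
```

```bash
python3 st.py
```

```text
Ftan 8.47909521224839 Frad -0.9490210997184664 43.3 0.26562889727445094 -4.0138675003158015 -10.297052807495387 0.04922250051504072
```

Emit:
{"name": "step_arm", "arguments": {"motion": [[0,0,0,0,0,0,100],[0,0,0,0,0,0,100],[0,0,0,0,0,0,100],[0,0,0.07,0,0,0,100],[0,0,0.142,0,0,0,100],[0,0,0.142,0,0,0,100],[-0.08,-0.01,0.142,0,0,0,255],[-0.16,-0.02,0.142,0,0,0,255],[-0.1946,-0.025,0.142,0,0,0,255],[-0.1946,-0.025,0.142,0,0,0,255]]}}

```text
time: 44.3
tool_pos: [0.4298, 0.298, 0.1894]
tool_rot: [-0.0, 0.681, 0.732, -0.0]
contact_force: [1.4, -0.5, -0.4]
gripper_width: 0.002
```

Emit:
{"name": "step_arm", "arguments": {"motion": [[0,0,0,0,0,0,255],[0,0,0,0,0,0,255],[0,0,-0.07,0,0,0,255],[0,0,-0.15,0,0,0,255],[0,0,-0.15,0,0,0,255]]}}

```text
time: 44.8
tool_pos: [0.4285, 0.2959, 0.1089]
tool_rot: [-0.002, 0.682, 0.731, -0.006]
contact_force: [-0.4, -0.4, -1.1]
gripper_width: -0.003
```

```bash
python3 - <<'E'
from h import *
S=grab("scene");crop(S,"s24",240,80,150,120,5);T=grab("top");crop(T,"t24",110,90,190,140,4)
st=monitor.state();print(toP(st["tool_pos"]),st["gripper_width"],st["time"],st["contact_force"])
E
```

```text
[-0.12965487  0.29281716  0.11471317] -0.0006425809158862411 44.9 [-0.14066401  0.10336448  0.25880898]
```

View pics/s24.png

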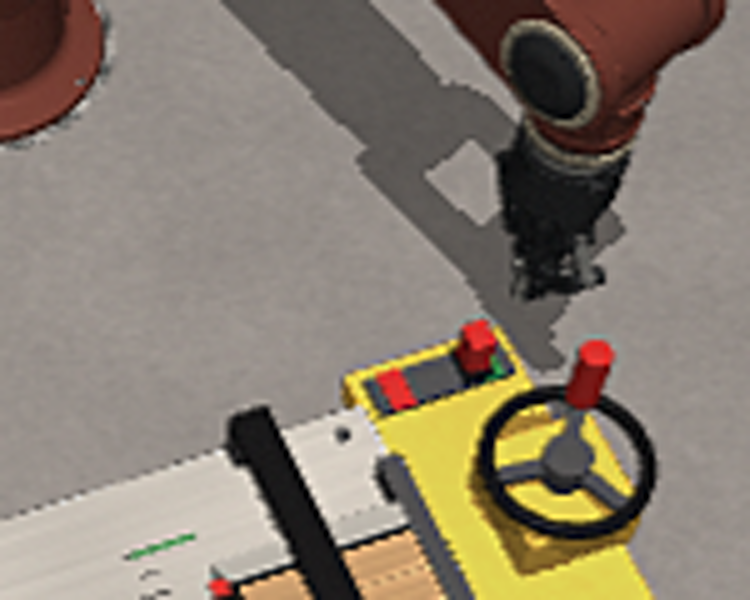

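Emit:
{"name": "step_arm", "arguments": {"motion": [[0,0,-0.06,0,0,0,255],[0,0,-0.116,0,0,0,255],[0,0,-0.116,0,0,0,255],[0.0015,-0.02,-0.116,0,0,0,255],[0.003,-0.04,-0.116,0,0,0,255],[0.0045,-0.06,-0.116,0,0,0,255],[0.006,-0.08,-0.116,0,0,0,255],[0.0072,-0.1,-0.116,0,0,0,255],[0.0082,-0.114,-0.116,0,0,0,255],[0.0082,-0.114,-0.116,0,0,0,255]]}}

```text
time: 45.9
tool_pos: [0.4357, 0.2397, 0.0569]
tool_rot: [0.0, 0.682, 0.731, -0.001]
contact_force: [-0.6, 0.3, -0.3]
gripper_width: -0.002
```

Emit:
{"name": "step_arm", "arguments": {"motion": [[0.0003,-0.004,0,0,0,0,255],[0.0006,-0.008,0,0,0,0,255],[0.0006,-0.008,0,0,0,0,255]]}}

```text
time: 46.2
tool_pos: [0.4356, 0.2368, 0.0566]
tool_rot: [-0.0, 0.682, 0.732, -0.001]
contact_force: [0.2, -0.3, 0.5]
gripper_width: -0.002
```

```bash
python3 - <<'E'
from h import *
st=monitor.state();print(toP(st["tool_pos"]),st["gripper_width"],st["time"],st["contact_force"])
E
```

```text
[-0.13036097  0.23177372  0.05661075] -0.001547109806065007 46.2 [ 0.17174004 -0.30170966  0.47838089]
```

Emit:
{"name": "step_arm", "arguments": {"motion": [[0.0003,-0.004,0,0,0,0,255],[0.0006,-0.008,0,0,0,0,255],[0.0006,-0.008,0,0,0,0,255]]}}

```text
time: 46.5
tool_pos: [0.4357, 0.2354, 0.0568]
tool_rot: [-0.002, 0.682, 0.731, 0.002]
contact_force: [-2.0, 11.8, -2.4]
gripper_width: -0.003
```

```bash
python3 - <<'E'
from h import *
st=monitor.state();print(toP(st["tool_pos"]),st["gripper_width"],st["time"],st["contact_force"])
S=grab("scene");crop(S,"s25",240,80,150,120,5);T=grab("top");crop(T,"t25",110,110,190,140,4)
E
```

```text
[-0.1303536   0.2303738   0.05675478] -0.002771875659878034 46.5 [-2.0261491  11.83301714 -2.41695432]
```

View pics/s25.png

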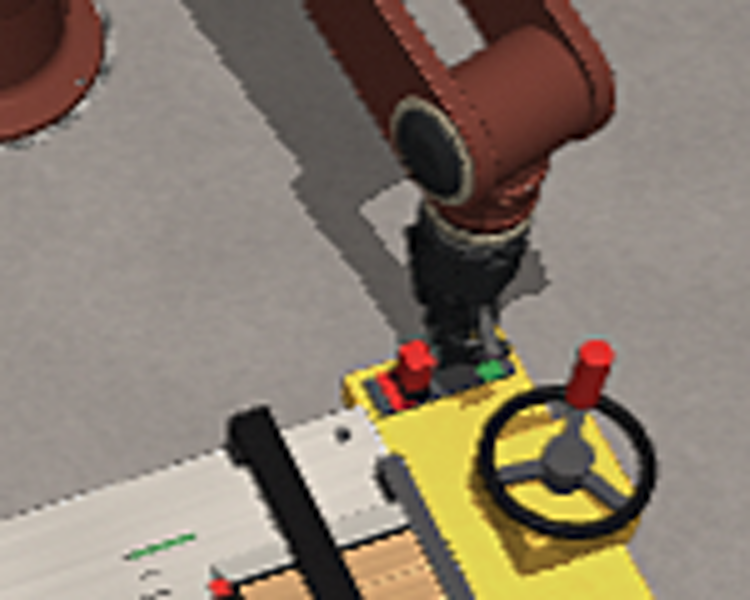

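Emit:
{"name": "step_arm", "arguments": {"motion": [[0,0.03,0,0,0,0,255],[0,0.06,0,0,0,0,255],[0,0.06,0.08,0,0,0,255],[0,0.06,0.16,0,0,0,255],[-0.06,0.1,0.26,0,0,0,255],[-0.12,0.2,0.3,0,0,0,255],[-0.16,0.3,0.3,0,0,0,255],[-0.16,0.3,0.3,0,0,0,255],[-0.16,0.3,0.3,0,0,0,255]]}}

```text
time: 47.5
tool_pos: [0.3552, 0.3858, 0.208]
tool_rot: [0.0, 0.68, 0.733, 0.001]
contact_force: [0.6, 0.2, -0.3]
gripper_width: 0.003
```

```bash
python3 - <<'E'
from h import *
st=monitor.state();print(st["tool_pos"],st["time"],st["contact_force"])
S=grab("scene");crop(S,"s26",210,100,180,140,4);T=grab("top");crop(T,"t26",110,90,190,140,4)
E
```

```text
[0.35520928 0.38583256 0.2079646 ] 47.5 [ 0.59440463  0.20496197 -0.27365307]
```

View pics/s26.png

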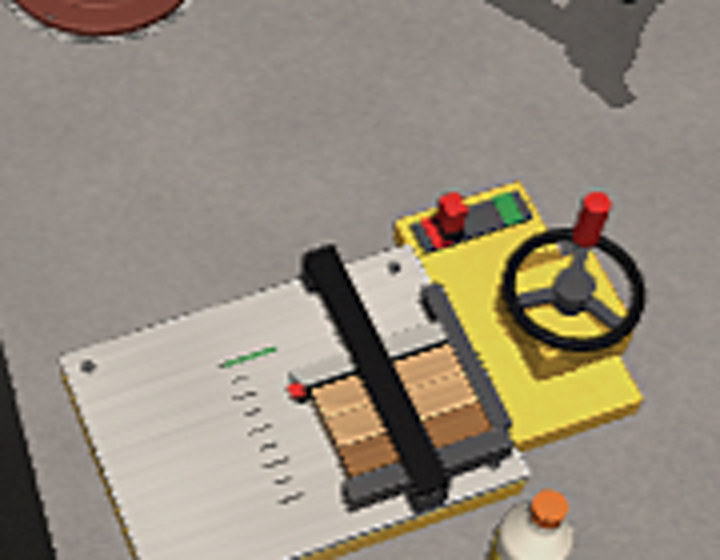

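View pics/t26.png

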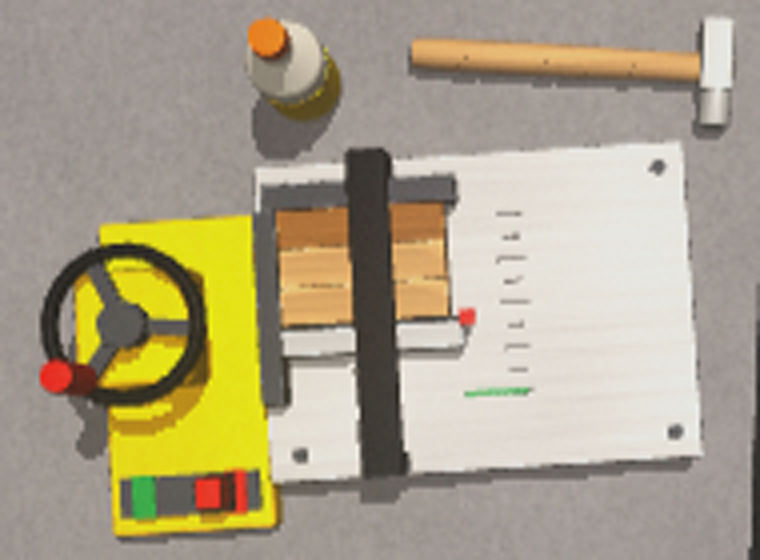

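```bash
python3 - <<'E'
from h import *
T=grab("top")
q=toP(unproj(T,(110+208.5/4-.5,90+494.5/4-.5),.078));print("knob",q)
print(manip.job_done())
E
```

```text
knob [-0.13067608  0.20995976  0.078     ]
the job is handed in; nothing more can be done
None
```

The job is handed in at about 48 s on the robot's clock, with all three battens from the mat (one brown, two pale) clamped in the press and the lock closed; no verdict was reported.

**What I did:**
1. I slid the lock knob to its open end until it stalled, at press y 260 mm.
2. I cranked the wheel 19.5 rad counter-clockwise, which brought the jaw face to the green line in both views.
3. I laid each batten in front of the hold-down bar, slid it under and pushed it until the contact force rose at the end stop.
4. I cranked the jaw in about 10.3 rad until the handle resisted with about 8.5 N.
5. I pushed the lock knob back until it met its stop, at about 12 N, and moved the arm clear.

**Last checks:**
- **Battens:** The last pictures show them side by side without gaps, straight, under the bar and against the end stop.
- **Squeeze:** The force at the jaw and fence has no sensor. From the wheel angle the pad is compressed by about 5 mm, which would be roughly 20 N or more.
- **Lock knob:** I measured it at press y 210 mm, which is 50 mm from its open end, so fully locked.
- **Bystanders:** The glue and hammer had not moved in the last pictures. The tape measure was outside those crops, but earlier ones showed it in place.
- **Robot:** It was touching nothing, with contact force near 0.

No check failed or disagreed. One handle reading, at about 10.1 rad, was lower than expected for that squeeze, so I went on to the 8.5 N reading.

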